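# Charge the ink pot with mixing balls and clamp it four clicks

### The arm

A 7-joint arm with a two-finger parallel gripper is mounted at the origin on the work surface. World frame = base frame: x ahead of the robot, y to its left, z up, the work surface at z = 0. Lengths are in m, angles in rad, forces in N, time in s.
With the tool pointing down it reaches from about 0.425 to 0.825 m from the base axis. Payload 3.6 kg.
Tool frame: the origin (TCP) lies midway between the tips of the shut fingers; the grasp point (between the pads) lies 19 mm behind it; y points along the fingers, z is the direction in which the jaws open and shut, and the axes are right-handed (so a half turn about y gives the same grasp; the last joint's range is limited). The gripper opens to 85 mm and grips with 20 to 120 N. Pads are 22 mm wide; open, the fingers measure 114 mm over their backs; the gripper's body (76 mm by 85 mm) begins 54 mm behind the grasp point. The pads swing forward as they close: fully open they stand 13 mm farther back than shut.
Start: joints at [1.185, 0.615, -0.013, 1.423, 0.008, 1.103, -0.04], TCP at [0.228, -0.609, 0.231] pointing down, gripper open.
Joint ranges: [-3.12, 3.12], [-0.3, 2.06], [-1.34, 1.32], [0.26, 2.42], [-1.36, 4.5], [0.01, 1.98], [-2.84, 2.84]. Speed limits (rad/s): [2.79, 2.79, 3.14, 3.14, 3.14, 3.14, 3.14].

### API

Orientations are given as a unit quaternion [x, y, z, w].
In Python, from workcell import r gives the robot as it stands. The module is installed in compiled form; this text tells all that it offers.
- The arm moves only by the tool servo_tool, never from a script. Its argument "rows" is text: rows parted by semicolons, each of 7 numbers parted by spaces: the turn, a rotation vector about the tool's x, y, z in degrees, then the shift along the tool's x, y, z in m, then the finger opening in m, from 0 to 0.0854. In form: rx ry rz dx dy dz fingers; .... A call has 1 to 12 rows; each row is the pose to reach, as a shift and turn from the pose commanded when the call began, along the tool's axes at that moment; what a row does not reach only later rows make up. A row lasts 1/12 s, in which the tool goes at most 41.7 mm and 7.16 degrees, less where a joint would pass 70% of its speed; a pose out of reach is approached as far as the arm can. A call with a gripper value outside its range is refused whole. The fingers move at their own pace and stop on an object; the grip force is fixed at half the most. Time passes only in rows, so rows that repeat a pose let the fingers close. It gives the time, the measured TCP pose, the force and the opening at its end, in the units of the state.
- r.get_state(): the state, without advancing time (a new reading comes with each control period).
- r.camera(name): name is "scene" or "side" or "wrist"; returns the picture (400x640x3 uint8, blue, green, red); there is no depth.
- r.camera_model(name): a dict with "fx", "fy", "cx", "cy" (pixels), "world_to_cam" (4x4, takes a point from world to camera coordinates). Camera axes: x right, y down, z forward; pixel columns grow to the right and rows downward; lengths in m; the calibration is good to about 2 mm. The wrist camera is an equidistant fisheye: a pixel r from the principal point sees the ray r / f radians off the axis. A picture is of the moment at which its call begins: read the wrist's pose just before it. camera_model takes no time and is no camera call; for the wrist camera it gives the pose at the moment of the call.
- r.job_done(): hands the job in, once; it reports no verdict.
The state is a dict: "time": time; "joints": joint angles; "joint_velocities": joint speeds; "joint_efforts": joint torques, N m; "tcp_pos": TCP position; "ee_rot": TCP orientation; "ft_force": force on the tool from outside, world axes, zero at the start; "torque": the same for the moment, N m; "gripper_width": finger opening in m.
Only numpy, scipy, OpenCV 4.12 (cv2) and the standard library are available. Lean on these libraries where they do the work, as an engineer would, in place of code of your own. Each camera call takes 0.05 s, during which the arm holds its last target.

### The job

Pour all six steel mixing balls from the shallow cup into the ink pot of the bench clamp, and stand the empty cup back upright on the bench beside the clamp. Then take the clamp lever by its upright grip and swing it away from its rest, counterclockwise seen from above, by exactly four clicks, never reaching a fifth, which would dent the pot. The lever springs back if let go, so finish while still holding it there after the fourth click, and leave the ink jar, the tape roll and the ink knife where they are.

Things in the scene. Friction and masses are not known exactly. Their poses are not given: they have to be found in the camera images.
- cup_tab (a point): Grip point of the cup: an upright black tab on the rim of the shallow steel cup, 12 mm thick along this frame's y, 26 mm wide along x, 27 to 89 mm above the cup's underside. The point is mid-tab, 66 mm above the underside, 67 mm from the cup's axis. +x runs from the tab across the mouth to the far lip (125 mm along +x and 26 mm below this point); z is up when it stands.
- cup_mid (a point): Point on the cup's axis, 20 mm above its underside; axes as cup_tab. Round flared cup, outer radius 24 mm at the foot and 58 mm at the rim, 40 mm tall, wall 3 mm, 0.13 to 0.21 kg. It stands on the bench with the balls in it. Its wall leans out 40 degrees from upright, so the balls roll out over the far lip once it is tipped 65 to 80 degrees.
- ball0_center (a point): Centre of a steel mixing ball, 18 mm in diameter, 24 g, one of six alike that lie in the cup at the start.
- ball1_center (a point): Centre of a steel mixing ball, 18 mm in diameter, 24 g, one of six alike that lie in the cup at the start.
- ball2_center (a point): Centre of a steel mixing ball, 18 mm in diameter, 24 g, one of six alike that lie in the cup at the start.
- ball3_center (a point): Centre of a steel mixing ball, 18 mm in diameter, 24 g, one of six alike that lie in the cup at the start.
- ball4_center (a point): Centre of a steel mixing ball, 18 mm in diameter, 24 g, one of six alike that lie in the cup at the start.
- ball5_center (a point): Centre of a steel mixing ball, 18 mm in diameter, 24 g, one of six alike that lie in the cup at the start.
- pot_in (a point): Centre of the inner floor of the open aluminium ink pot, fixed in the clamp. Inner radius 61 mm, outer 65 mm, inside 60 mm deep, floor 25 mm and rim 85 mm above the bench. The frame is the clamp's: z up, +y from the lever's pivot to the pot; the pot's axis is 150 mm from the pivot's.
- lever_grip (a point): Clamp lever's handle: upright round black post, 24 mm in diameter, 72 to 128 mm above the bench, this point at 100 mm on its axis. The lever, a flat steel bar with its top 72 mm above the bench, turns about a vertical axis 120 mm from the handle. Frame: x outward from the pivot along the lever, y the way it advances, z up. The handle may turn between the fingers.
- lever (a joint): Lever angle, rad: 0 at rest, growing counterclockwise from above, to 1.15. A spring drives it back with 7 to 9 N at the handle; near each tooth the push rises by some 3 N, falls to some 4 N below the spring's, and returns: one click. Tooth crests are 0.18 rad (22 mm at the handle) apart, the first 0.07 to 0.21 rad from rest, different every time; 0.09 past a crest is midway between two.
- plate_mark (a point): On the lever's pivot axis, 50 mm above the bench, on the fixed click plate under the lever. Its six radial saw teeth (57 to 83 mm from the axis, 3.5 mm high, 7 mm wide) make the clicks: the first crest lies 0.14 rad counterclockwise (from above) of this frame's x axis, each next 0.18 rad on; it clicks as the lever's middle line passes over a crest. The plate is turned a little differently every time.
- ink_jar_mid (a point): Closed black ink jar, 60 mm in diameter, 85 mm tall; centre. Leave it alone.
- tape_roll_mid (a point): Empty cardboard tape core, 90 mm in diameter, 40 mm tall, lying flat; centre. Leave it alone.
- ink_knife: Ink knife (spatula) lying flat on the bench. Leave it alone.
Not all that is in view belongs to the job. What is meant by the part that bears cup_tab is not red, and is the smaller of those in its own colour.

How it is judged:
On the way, in this order (a step that is already met when the one before it is completed fails the run):
1. all six balls lie in the pot (horizontal distance between each of ball0_center, ball1_center, ball2_center, ball3_center, ball4_center, ball5_center and pot_in below 0.062 m and z of ball0_center in the frame of pot_in between 0 and 0.05 m and z of ball1_center in the frame of pot_in between 0 and 0.05 m and z of ball2_center in the frame of pot_in between 0 and 0.05 m and z of ball3_center in the frame of pot_in between 0 and 0.05 m and z of ball4_center in the frame of pot_in between 0 and 0.05 m and z of ball5_center in the frame of pot_in between 0 and 0.05 m), for 0.2 s.
2. the empty cup stands upright on the bench, let go (height (world z) of cup_mid below 0.026 m and angle between cup_mid's own z axis and vertical below 0.1 rad and contact force between the fingers and cup below 0.05 N), for 0.2 s.
3. the lever is held past the fourth click (angle between the x axis of lever_grip and the x axis of plate_mark, either way round between 0.69 and 0.85 rad and contact force between the fingers and lever above 0.5 N), for 0.3 s.
At the end, for the whole second after the job is handed in: Six balls in the pot; the cup upright (within 0.1 rad) on the bench, untouched; the lever still, past the fourth tooth and short of the fifth (0.69 to 0.85 rad from the plate's x axis; crests at 0.68, 0.86), the fingers pressing on it with over 0.5 N (all of step 1 and all of step 3 and height (world z) of cup_mid between 0.014 and 0.026 m and angle between cup_mid's own z axis and vertical below 0.1 rad and contact force between the arm and cup below 0.05 N and velocity of joint lever between -0.1 and 0.1 rad/s); the arm keeps its last pose, push and grip.
It fails at once if the lever passes the fifth click (angle between the x axis of lever_grip and the x axis of plate_mark, either way round above 0.88 rad).
It fails at once if the ink jar is pushed away (over 30 mm) (distance of ink_jar_mid from where it was at the start of the episode above 0.03 m).
It fails at once if the tape roll is pushed away (over 30 mm) (distance of tape_roll_mid from where it was at the start of the episode above 0.03 m).
It fails at once if the ink knife is pushed away (over 30 mm) (distance of ink_knife from where it was at the start of the episode above 0.03 m).
It also fails if it takes over 72 s, if anything falls off the work surface, if the arm or the gripper's body presses on something with over 40 N, if the wrist force passes 120 N, or if a joint passes its speed limit or range.

## Working session

There is one attempt and no reset: what is moved stays moved. The work goes in short steps, Python scripts to look and compute and a tool call to move; the robot and the scene stay as the last step left them, time stands still between calls to the robot, and variables do not carry over. Pictures are saved under pics/ and viewed, and the job is handed in when it is done.

Besides the shell and the picture viewer there is one more tool, called after "Request:" as name(argument=value, ...) on one line, values as JSON. servo_tool: Moves the arm, as the interface text tells. Its arguments: {"type":"object","properties":{"rows":{"type":"string"}},"required":["rows"]}

```bash
mkdir -p pics; ls; python3 - <<'E'
from workcell import r
import cv2
s=r.get_state();print(s)
for n in("scene","side","wrist"):
    cv2.imwrite(f"pics/a_{n}.png",r.camera(n)); m=r.camera_model(n);print(n,m)
E
```

```text
pics
{'time': 0.0, 'joints': array([ 1.18549261,  0.6159604 , -0.01262741,  1.42495393,  0.00807453,
        1.1034001 , -0.04036506]), 'joint_velocities': array([ 0.00175652, -0.00186888,  0.00096814, -0.00105446, -0.00021435,
       -0.00044211, -0.00099892]), 'joint_efforts': array([ 2.75277198e-04, -4.69210446e+01,  2.58986335e-01, -1.71034330e+01,
        9.90338012e-03,  9.66917229e-03, -1.69663590e-07]), 'tcp_pos': array([ 0.2279922 , -0.60785742,  0.23009316]), 'ee_rot': array([-0.12638392,  0.69668019, -0.69482231,  0.12603876]), 'ft_force': array([ 0.25324173,  0.20142137, -0.01219042]), 'torque': array([ 0.03644831, -0.06547387,  0.02367607]), 'gripper_width': 0.085513013735573}
scene {'fx': 386.5602005123929, 'fy': 386.5602005123929, 'cx': 321.4786367827378, 'cy': 194.73995868614858, 'world_to_cam': array([[-0.60619894,  0.79527722, -0.00754975,  0.31221756],
       [ 0.45654347,  0.34019531, -0.82209197, -0.1390004 ],
       [-0.65122262, -0.50179807, -0.56930466,  1.34852352],
       [ 0.        ,  0.        ,  0.        ,  1.        ]])}
side {'fx': 418.66458027665294, 'fy': 418.66458027665294, 'cx': 316.02829148526195, 'cy': 205.9771726515149, 'world_to_cam': array([[ 0.97704037, -0.2129396 , -0.00698917, -0.48075028],
       [-0.14592955, -0.64495315, -0.75015998,  0.13017881],
       [ 0.15523108,  0.73395651, -0.66121944,  1.01396478],
       [ 0.        ,  0.        ,  0.        ,  1.        ]])}
wrist {'fx': 309.70691628693146, 'fy': 309.70691628693146, 'cx': 321.4072391762086, 'cy': 205.53620704933508, 'world_to_cam': array([[ 0.35168307, -0.93611579, -0.00250052, -0.64897646],
       [-0.88994179, -0.33516248,  0.30930524, -0.0418467 ],
       [-0.2903836 , -0.1065521 , -0.95095952,  0.37964921],
       [ 0.        ,  0.        ,  0.        ,  1.        ]])}
```

View pics/a_scene.png

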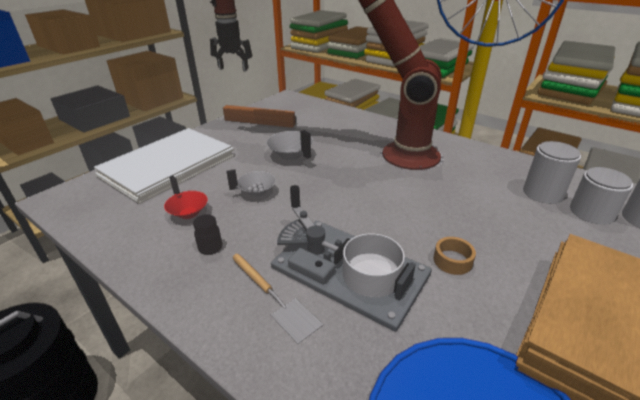

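View pics/a_side.png

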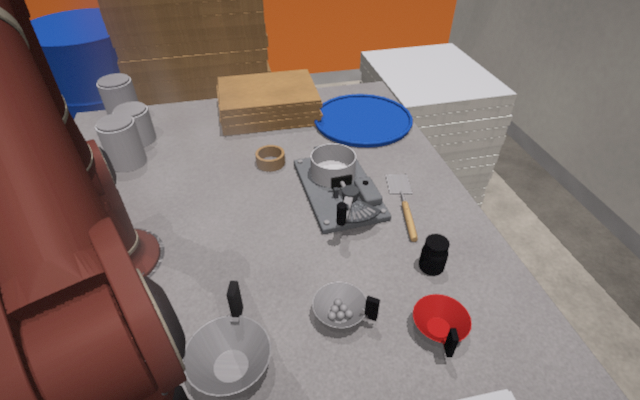

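View pics/a_wrist.png

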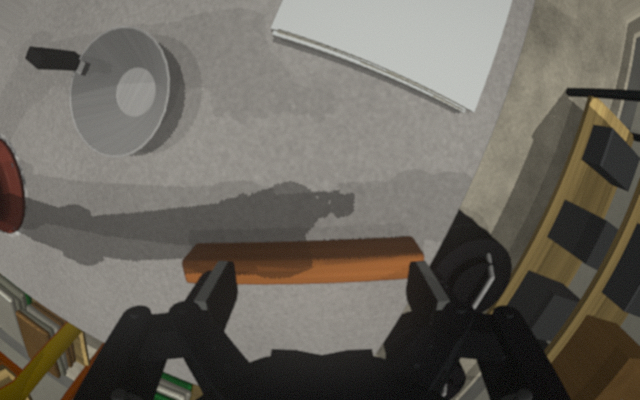

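Three cups could be taken for the one I want: a red one (scene 187,205; side 442,320), a large steel one (scene 290,147; side 230,358) and a small steel one with balls (scene 256,186; side 341,307). The description fits the small steel one. I'll check it in close crops.

```bash
python3 - <<'E'
import cv2
s=cv2.imread("pics/a_scene.png");d=cv2.imread("pics/a_side.png")
cv2.imwrite("pics/b1.png",cv2.resize(d[270:350,290:400],None,fx=7,fy=7,interpolation=2))
cv2.imwrite("pics/b2.png",cv2.resize(s[155:215,215:295],None,fx=9,fy=9,interpolation=2))
cv2.imwrite("pics/b3.png",cv2.resize(d[130:250,285:405],None,fx=5,fy=5,interpolation=2))
cv2.imwrite("pics/b4.png",cv2.resize(s[175:325,265:435],None,fx=4,fy=4,interpolation=2)[:600])
E
```

```text
(no output)
```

View pics/b1.png

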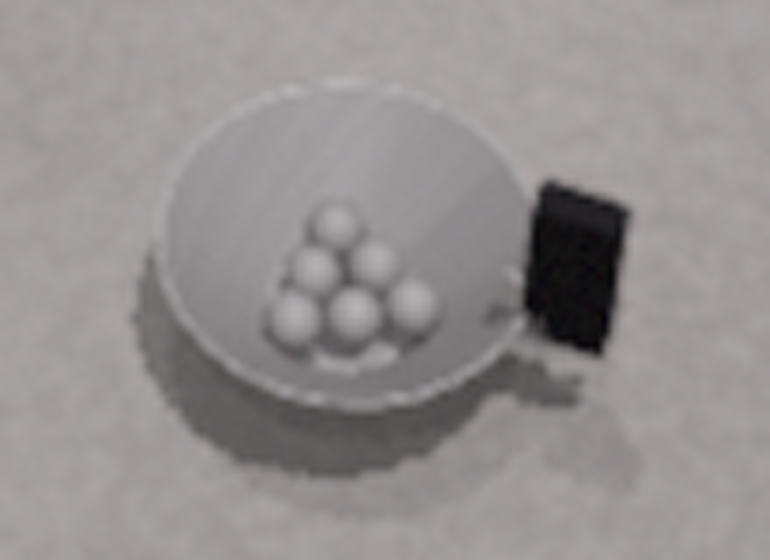

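View pics/b2.png

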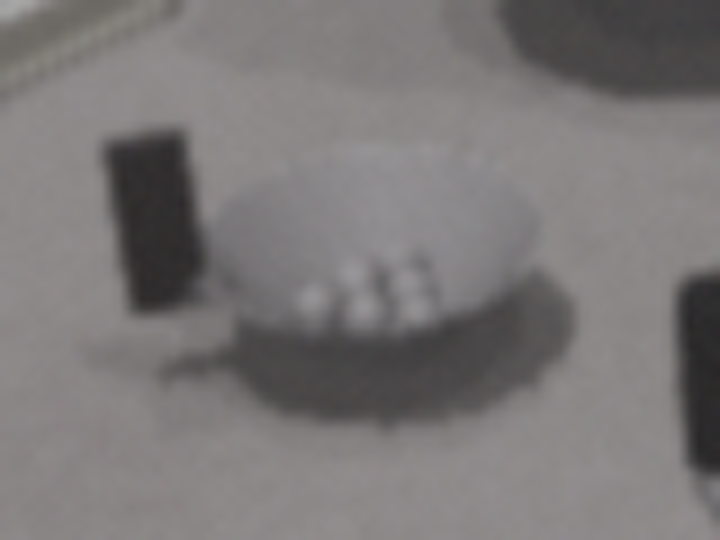

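View pics/b3.png

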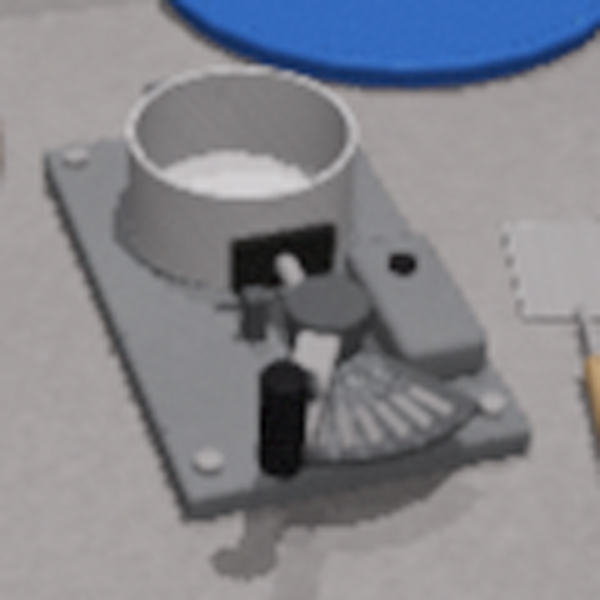

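View pics/b4.png

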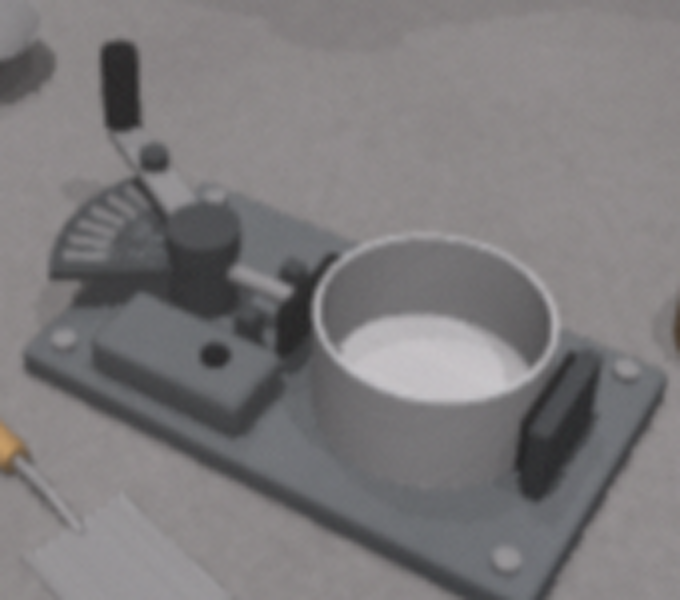

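```bash
cat > h.py <<'E'
import numpy as np, cv2
from workcell import r
from scipy.optimize import least_squares
from scipy.spatial.transform import Rotation as R
def proj(m,P):
    P=np.atleast_2d(P);T=m["world_to_cam"];c=P@T[:3,:3].T+T[:3,3]
    if m.get("fish"):
        rr=np.hypot(c[:,0],c[:,1]);th=np.arctan2(rr,c[:,2]);k=th/np.maximum(rr,1e-9)
        return np.c_[m["cx"]+m["fx"]*c[:,0]*k,m["cy"]+m["fy"]*c[:,1]*k]
    return np.c_[m["cx"]+m["fx"]*c[:,0]/c[:,2],m["cy"]+m["fy"]*c[:,1]/c[:,2]]
def ray(m,px):
    x=(px[0]-m["cx"])/m["fx"];y=(px[1]-m["cy"])/m["fy"];d=np.array([x,y,1.])
    if m.get("fish"):
        t=np.hypot(x,y);d=np.array([x*np.sin(t)/t,y*np.sin(t)/t,np.cos(t)])
    T=m["world_to_cam"];Rt=T[:3,:3];return -Rt.T@T[:3,3],Rt.T@d
def onz(m,px,z):
    o,d=ray(m,px);return o+d*(z-o[2])/d[2]
def tri(obs):
    f=lambda p:np.concatenate([proj(m,p)[0]-px for m,px in obs])
    s=least_squares(f,[.5,-.1,.05]);return s.x,np.sqrt(np.mean(s.fun**2))
def circ(obs,rad,z,g,free=False):
    # obs: list of (model, Nx2 pts)
    t=np.linspace(0,2*np.pi,180)
    def f(p):
        C=np.c_[p[0]+rad*np.cos(t),p[1]+rad*np.sin(t),np.full(180,z)];o=[]
        for m,pts in obs:
            q=proj(m,C).astype(np.float32)
            for a in pts:o.append(cv2.pointPolygonTest(q.reshape(-1,1,2),(float(a[0]),float(a[1])),True))
        return o
    s=least_squares(f,g,diff_step=1e-3);return s.x,np.round(s.fun,1)
def model(n):
    m=dict(r.camera_model(n));m["fish"]=n=="wrist";return m
E
python3 - <<'E'
from h import *
S,D=model("scene"),model("side")
dc=lambda a,s,o:np.array(a,float)/s+np.array(o)
A=dc([(345,80),(160,235),(340,408),(250,105),(200,335),(480,350),(470,125),(532,200)],7,(290,270))-0.0
B=dc([(208,235),(540,230),(370,145),(480,155),(270,165)],9,(215,155))
for o in([(D,A)],[(S,B)],[(D,A),(S,B)]):print("cup",circ(o,.058,.040,[.5,-.3]))
PD=dc([(128,135),(358,140),(240,67),(240,197),(160,90),(330,90)],5,(285,130))
PS=dc([(312,300),(558,320),(430,235),(350,255),(435,403),(350,370),(520,380)],4,(265,175))
for o in([(D,PD)],[(S,PS)],[(D,PD),(S,PS)]):print("pot",circ(o,.0645,.085,[.7,-.0]))
q=lambda a,b:tri([(D,dc(a,5,(285,130))),(S,dc(b,4,(265,175)))])
print("griptop",q((285,370),(119,46)));print("gripbot",q((280,470),(123,126)))
print("cap",q((328,302),(204,226)))
t=lambda a,b:tri([(D,dc(a,7,(290,270))),(S,dc(b,9,(215,155)))])
print("tabmid",t((577,267),(155,222)))
print("jar",tri([(D,(434,243)),(S,(205,220))]), "tape",tri([(D,(270,152)),(S,(456,242))]))
print("knife",onz(D,(399,182),0),onz(D,(412,236),0))
print("red",tri([(D,(451,343)),(S,(175,185))]))
E
```

```text
cup (array([ 0.4842555 , -0.26682605]), array([ 0.4,  1.2, -0.4,  1.1,  1. ,  2. ,  1. ,  0.6]))
cup (array([ 0.48487085, -0.26466567]), array([ 1.2,  1. ,  0.1,  0. , -0.4]))
cup (array([ 0.48417808, -0.26644203]), array([ 0.5,  1.3, -0.5,  1.3,  0.9,  1.8,  1. ,  0.5,  1.6,  0.7,  0.4,
        0.2, -0. ]))
pot (array([0.58563708, 0.19038555]), array([-0.5, -0.2, -0.1,  0.1,  0.4, -0.2]))
pot (array([0.58508519, 0.19341547]), array([-0.4, -0.2,  0.4,  0.8, -0.3,  0.4,  0.9]))
pot (array([0.58543895, 0.19287796]), array([-0.3, -0.6,  0.3, -0.4,  0.9,  0. , -0.1, -0.5,  0.4,  0.9, -0.3,
        0.6,  0.7]))
griptop (array([ 0.54012798, -0.06324227,  0.12919449]), np.float64(0.1384028480607725))
gripbot (array([ 0.53936918, -0.06455007,  0.06671023]), np.float64(0.17175181040468693))
cap (array([0.59360014, 0.04399112, 0.07468139]), np.float64(0.17426597665214147))
tabmid (array([ 0.54108586, -0.30438911,  0.0581284 ]), np.float64(0.1457155221046768))
jar (array([ 0.72372969, -0.18693131,  0.08263947]), np.float64(0.7634871802558325)) tape (array([0.41186719, 0.30991652, 0.05160832]), np.float64(1.3997719335066812))
knife [0.77218326 0.13671766 0.        ] [ 7.24813012e-01 -8.08124610e-02  1.11022302e-16]
red (array([ 0.65859921, -0.41049162,  0.06019666]), np.float64(0.08380943597804161))
```

The crops settle it: the small steel cup holds six balls, its tab is at side (372,307), and the large steel cup at (230,358) is empty. Next is a helper that turns targets into moves.

```bash
cat >> h.py <<'E'
def downpose(p,az):
    "tool down, jaw (tool z) azimuth az deg"
    a=np.radians(az);z=np.array([np.cos(a),np.sin(a),0]);y=np.array([0,0,-1.]);return np.array(p,float),R.from_matrix(np.c_[np.cross(y,z),y,z])
def cur():
    s=r.get_state();return s["tcp_pos"],R.from_quat(s["ee_rot"])
def rel(p0,R0,p1,R1):
    return np.round((R0.inv()*R1).as_rotvec(degrees=True),1),np.round(R0.inv().apply(p1-p0),4)
E
python3 - <<'E'
from h import *
p,q=cur();print(rel(p,q,*downpose([.541,-.304,.18],56)))
E
```

```text
(array([ 1.000e-01, -1.254e+02, -1.000e-01]), array([-0.3998,  0.0507, -0.1746]))
```

Request:
servo_tool(rows="0 -7 0 -0.033 0 -0.015 0.085;0 -14 0 -0.067 0.005 -0.029 0.085;0 -21 0 -0.1 0.01 -0.044 0.085;0 -28 0 -0.133 0.015 -0.058 0.085;0 -35 0 -0.167 0.02 -0.073 0.085;0 -42 0 -0.2 0.025 -0.087 0.085;0 -49 0 -0.233 0.03 -0.102 0.085;0 -56 0 -0.267 0.035 -0.116 0.085;0 -63 0 -0.3 0.04 -0.131 0.085;0 -70 0 -0.333 0.045 -0.146 0.085;0 -77 0 -0.367 0.05 -0.16 0.085;0 -84 0 -0.4 0.05 -0.175 0.085")

```text
time: 1.15
tcp_pos: [0.5416, -0.3028, 0.18]
ee_rot: [0.561, -0.432, 0.43, -0.56]
ft_force: [0.6, -1.3, 0.2]
gripper_width: 0.0847
```

```bash
python3 - <<'E'
from h import *
p,q=cur();print(p,np.round(r.get_state()["joints"],3),rel(p,q,*downpose([.541,-.304,.18],56)))
E
```

```text
[ 0.54157958 -0.3027858   0.17996024] [ 0.715  0.649 -0.408  1.569  0.291  0.987  0.479] (array([  0.1, -41.1,  -0.1]), array([ 0.001 , -0.    , -0.0009]))
```

Request:
servo_tool(rows="0 -7 0 0 0 0 0.085;0 -14 0 0 0 0 0.085;0 -21 0 0 0 0 0.085;0 -28 0 0 0 0 0.085;0 -35 0 0 0 0 0.085;0 -41 0 0 0 0 0.085;0 -41 0 0 0 0 0.085")

```text
time: 1.73
tcp_pos: [0.5408, -0.3045, 0.1807]
ee_rot: [-0.675, 0.209, -0.209, 0.676]
ft_force: [-0.4, -1.0, 0.3]
gripper_width: 0.0848
```

```bash
python3 - <<'E'
from h import *
m=model("wrist");im=r.camera("wrist");np.save("w1.npy",m,allow_pickle=True)
cv2.imwrite("pics/c_w.png",im);cv2.imwrite("pics/c_s.png",cv2.resize(r.camera("side")[180:380,260:460],None,fx=3,fy=3,interpolation=2))
print(np.round(r.get_state()["joints"],3),cur()[0])
for P in [(.541,-.304,.089),(.4845,-.266,.04)]:print(proj(m,P))
E
```

```text
[ 0.823  0.683 -0.6    1.565  0.428  1.029  1.071] [ 0.54101438 -0.3043939   0.18093467]
[[323.39860279 210.32315818]]
[[322.61174401 121.2908541 ]]
```

View pics/c_w.png

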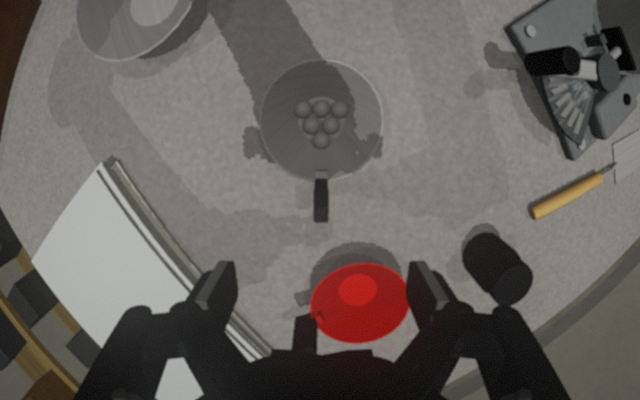

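View pics/c_s.png

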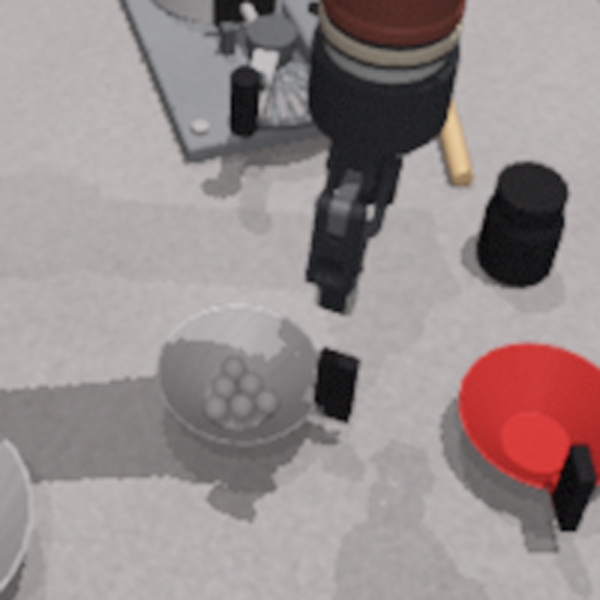

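Wrist view: the cup is centred at (321,120) with all six balls inside. The tab runs from (321,180) to (321,222), in line with the jaws. The red cup's rim is near (360,263).

```bash
python3 - <<'E'
from h import *
m=np.load("w1.npy",allow_pickle=True).item()
print(onz(m,(360,263),.05),onz(m,(321,212),.089),onz(m,(321,198),.06))
p,q=cur();print(rel(p,q,*downpose([.541,-.304,.047],56)), q.as_matrix().round(2))
E
```

```text
[ 0.61894745 -0.31234477  0.05      ] [ 0.5410887  -0.30637671  0.089     ] [ 0.53853012 -0.30466994  0.06      ]
(array([-0. , -0.6, -0. ]), array([-1.000e-04,  1.339e-01,  3.000e-04])) [[ 0.82 -0.    0.57]
 [-0.57  0.    0.82]
 [-0.   -1.    0.  ]]
```

Request:
servo_tool(rows="0 0 0 0 0.035 -0.001 0.085;0 0 0 0 0.07 -0.001 0.085;0 0 0 0 0.1 -0.001 0.085;0 0 0 0 0.12 -0.001 0.085;0 0 0 0 0.134 -0.001 0.085;0 0 0 0 0.134 -0.001 0.02;0 0 0 0 0.134 -0.001 0.01;0 0 0 0 0.134 -0.001 0.004;0 0 0 0 0.134 -0.001 0.004;0 0 0 0 0.134 -0.001 0.004;0 0 0 0 0.134 -0.001 0.004;0 0 0 0 0.134 -0.001 0.004")

```text
time: 2.83
tcp_pos: [0.5414, -0.3055, 0.0485]
ee_rot: [0.676, -0.209, 0.21, -0.675]
ft_force: [-1.3, -0.7, 3.2]
gripper_width: 0.0117
```

```bash
python3 - <<'E'
from h import *
m=model("wrist");im=r.camera("wrist")
cv2.imwrite("pics/d_w.png",im);print(r.get_state()["gripper_width"])
E
```

```text
0.011189484861859111
```

View pics/d_w.png

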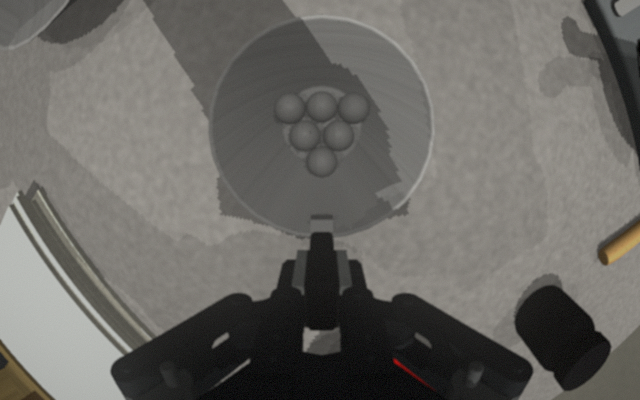

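Request:
servo_tool(rows="0 0 0 0 -0.008 0 0.004;0 0 0 0 -0.02 0 0.004;0 0 0 0 -0.037 0 0.004;0 0 0 0 -0.056 0 0.004;0 0 0 0 -0.077 0 0.004;0 0 0 0 -0.1 0 0.004;0 0 0 0 -0.123 0 0.004;0 0 0 0 -0.146 0 0.004;0 0 0 0 -0.167 0 0.004;0 0 0 0 -0.185 0 0.004;0 0 0 0 -0.195 0 0.004;0 0 0 0 -0.2 0 0.004")

```text
time: 3.88
tcp_pos: [0.5413, -0.3049, 0.2494]
ee_rot: [0.676, -0.208, 0.21, -0.675]
ft_force: [1.0, 0.6, -2.9]
gripper_width: 0.0114
```

```bash
python3 - <<'E'
from h import *
cv2.imwrite("pics/e_s.png",r.camera("side"));s=r.get_state();print(s["joints"].round(3),s["ft_force"],s["gripper_width"])
# pour geometry
pot=np.array([.5855,.192]);az=np.arctan2(pot[1],pot[0]);t=np.array([-np.sin(az),np.cos(az)])
print("az",np.degrees(az),t)
for th,lu,lz in [(0,None,None),(70,-.03,.115),(90,-.02,.115)]:
    a=np.radians(th)
    if lu is None: T2=np.array([-.20,.25]);
    else: T2=np.array([lu-(.125*np.cos(a)-.026*np.sin(a)),lz-(-.125*np.sin(a)-.026*np.cos(a))])
    fing=np.array([-np.sin(a),-np.cos(a)]);tcp=T2+.019*fing
    cz=-fing; foot=T2-.066*cz+np.array([np.cos(a),-np.sin(a)])*.067
    print(th,"T",T2,"tcp",tcp,np.r_[pot+t*tcp[0],tcp[1]],"foot",foot)
E
```

```text
[ 0.84   0.619 -0.631  1.477  0.382  1.167  1.116] [ 0.00779051  0.16638473 -2.01613524] 0.011488456569900291
az 18.15560286833331 [-0.31159871  0.95021379]
0 T [-0.2   0.25] tcp [-0.2    0.231] [0.64781974 0.00195724 0.231     ] foot [-0.133  0.184]
70 T [-0.04832051  0.2413541 ] tcp [-0.06617467  0.23485572] [0.60611994 0.12911992 0.23485572] foot [-0.08742487  0.15582137]
90 T [0.006 0.24 ] tcp [-0.013  0.24 ] [0.58955078 0.17964722 0.24      ] foot [-0.06   0.173]
```

View pics/e_s.png

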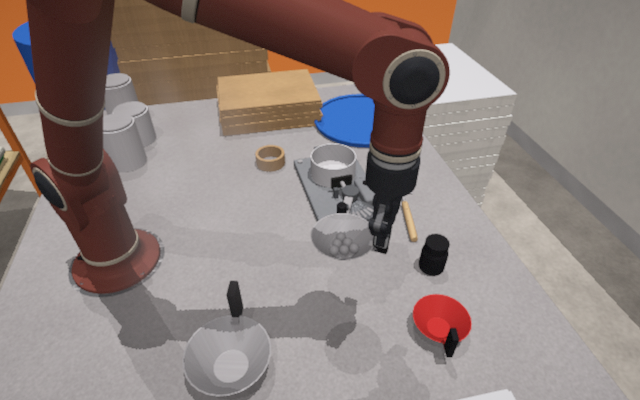

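```bash
python3 - <<'E'
from h import *
p,q=cur();print(rel(p,q,*downpose([.648,.002,.25],18.2)))
E
```

```text
(array([-0.1, 37.4,  0.1]), array([-0.0856, -0.0009,  0.3136]))
```

Request:
servo_tool(rows="0 1 0 -0.002 0 0.007 0.004;0 4 0 -0.007 0 0.025 0.004;0 7 0 -0.014 0 0.052 0.004;0 11 0 -0.023 0 0.083 0.004;0 15 0 -0.032 0 0.119 0.004;0 19 0 -0.043 0 0.157 0.004;0 23 0 -0.053 0 0.195 0.004;0 26 0 -0.063 0 0.231 0.004;0 30 0 -0.072 0 0.262 0.004;0 33 0 -0.079 0 0.289 0.004;0 36 0 -0.084 0 0.307 0.004;0 37.4 0 -0.0856 0 0.3136 0.004")

```text
time: 4.93
tcp_pos: [0.6468, 0.0081, 0.2455]
ee_rot: [-0.573, 0.415, -0.412, 0.574]
ft_force: [-0.6, 1.6, -3.6]
gripper_width: 0.0115
```

```bash
python3 - <<'E'
from h import *
s=r.get_state();print(s["joints"].round(3),s["ft_force"])
cv2.imwrite("pics/f_w.png",r.camera("wrist"));
pot=np.array([.5855,.192]);az=np.radians(18.2);u=np.array([-np.sin(az),np.cos(az)])
def P(th,lu,lz):
    a=np.radians(th);d=np.array([.125*np.cos(a)-.026*np.sin(a),-.125*np.sin(a)-.026*np.cos(a)])
    tcp=np.array([lu,lz])-d+.019*np.array([-np.sin(a),-np.cos(a)])
    p,q=downpose([0,0,0],18.2);return np.r_[pot+u*tcp[0],tcp[1]],q*R.from_rotvec([0,0,-a])
p,q=cur()
for a in [(20,-.04,.19),(40,-.035,.15),(50,-.03,.125),(55,-.03,.12),(70,-.03,.112),(90,-.025,.112)]:
    x=P(*a);print(a,x[0].round(3),rel(p,q,*x))
E
```

```text
[ 0.208  0.635 -0.456  1.401  0.282  1.174  0.042] [-0.61720084  1.61719165 -3.64555327]
(20, -0.04, 0.19) [0.634 0.045 0.239] (array([  0.1,   0.3, -20.2]), array([-0.0391,  0.0064, -0.0006]))
(40, -0.035, 0.15) [0.625 0.072 0.236] (array([  0. ,   0.3, -40.2]), array([-0.0679,  0.0101, -0.0005]))
(50, -0.03, 0.125) [0.618 0.092 0.225] (array([ -0. ,   0.3, -50.2]), array([-0.0891,  0.0207, -0.0004]))
(55, -0.03, 0.12) [0.615 0.101 0.226] (array([ -0. ,   0.3, -55.2]), array([-0.0982,  0.0195, -0.0003]))
(70, -0.03, 0.112) [0.606 0.129 0.232] (array([ -0.1,   0.3, -70.2]), array([-0.128 ,  0.0142, -0.0002]))
(90, -0.025, 0.112) [0.591 0.175 0.237] (array([ -0.1,   0.3, -90.2]), array([-0.1762,  0.0093, -0.    ]))
```

View pics/f_w.png

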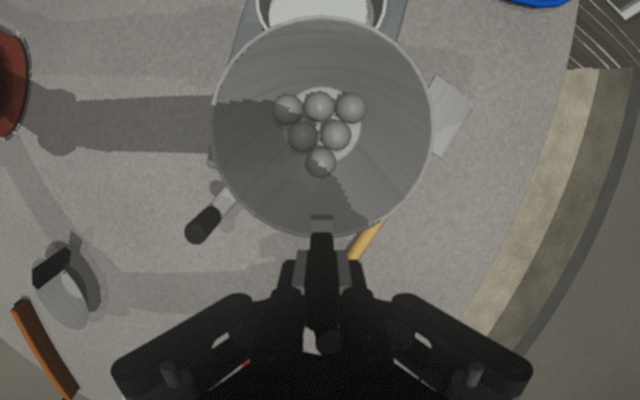

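Wrist view: the six balls are at (270-365, 95-175) in the cup. The pot rim is straight ahead at (322,10), and the lever post shows at (205,225). I'll start tipping.

Request:
servo_tool(rows="0 0 -3 -0.006 0.001 0 0.004;0 0 -7 -0.014 0.002 0 0.004;0 0 -11 -0.022 0.003 0 0.004;0 0 -15 -0.03 0.005 0 0.004;0 0 -20 -0.039 0.006 0 0.004;0 0 -25 -0.046 0.007 0 0.004;0 0 -30 -0.053 0.008 0 0.004;0 0 -35 -0.061 0.009 0 0.004;0 0 -40 -0.068 0.01 0 0.004;0 0 -44 -0.076 0.014 0 0.004;0 0 -47.5 -0.084 0.018 0 0.004;0 0 -50 -0.089 0.021 0 0.004")

```text
time: 5.98
tcp_pos: [0.6182, 0.0886, 0.2236]
ee_rot: [0.696, -0.133, 0.616, -0.344]
ft_force: [0.4, 0.0, -3.2]
gripper_width: 0.0113
```

```bash
python3 - <<'E'
from h import *
s=r.get_state();print(s["joints"].round(3),s["ft_force"])
a=r.camera("wrist");b=r.camera("scene")
cv2.imwrite("pics/g_w.png",a);cv2.imwrite("pics/g_s.png",cv2.resize(b[120:330,240:460],None,fx=2.8,fy=2.8,interpolation=2));cv2.imwrite("pics/g_d.png",cv2.resize(r.camera("side")[60:260,240:440],None,fx=3,fy=3,interpolation=2))
E
```

```text
[-0.497  0.706 -0.094  1.619  0.942  1.3   -0.756] [ 0.39598877  0.04814087 -3.16970895]
```

View pics/g_w.png

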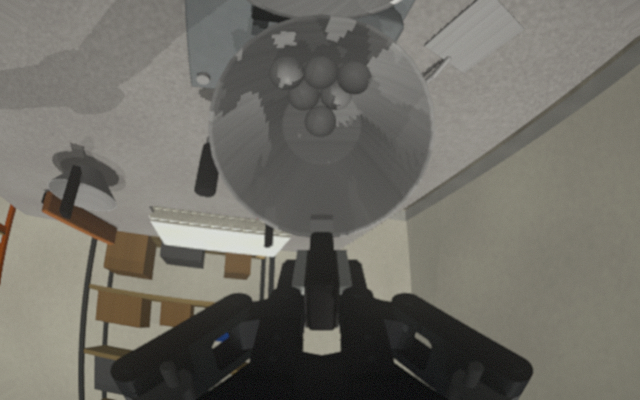

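View pics/g_s.png

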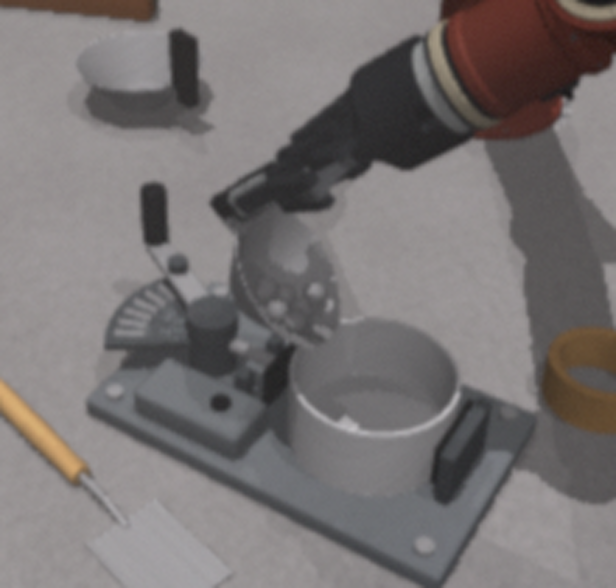

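View pics/g_d.png

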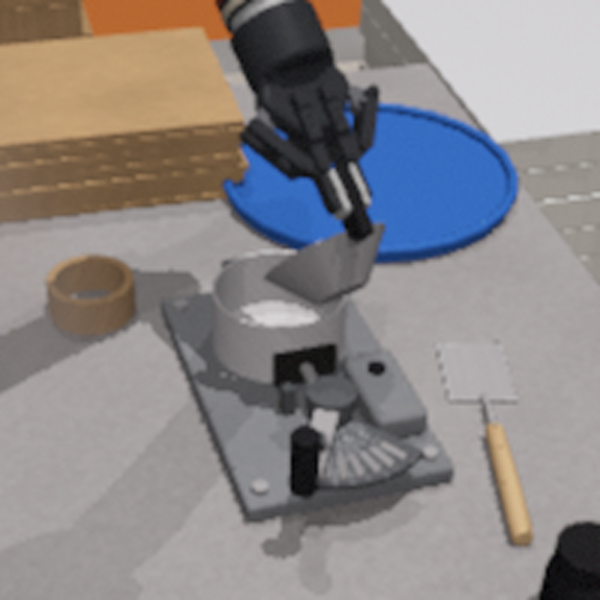

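Side and scene views: the lip is over the pot with all six balls still in the cup. I'll tip further, slowly.

```bash
cat >> h.py <<'E'
pot=np.array([.5855,.192])
def P(th,lu,lz,azd=18.2):
    az=np.radians(azd);u=np.array([-np.sin(az),np.cos(az)])
    a=np.radians(th);d=np.array([.125*np.cos(a)-.026*np.sin(a),-.125*np.sin(a)-.026*np.cos(a)])
    tcp=np.array([lu,lz])-d+.019*np.array([-np.sin(a),-np.cos(a)])
    p,q=downpose([0,0,0],azd);return np.r_[pot+u*tcp[0],tcp[1]],q*R.from_rotvec([0,0,-a])
E
python3 - <<'E'
from h import *
p,q=cur()
for a in [(55,-.028,.118),(60,-.027,.113),(65,-.026,.11),(70,-.026,.11),(75,-.026,.11),(85,-.024,.11),(95,-.02,.11)]:
    x=P(*a);print(a,x[0].round(3),rel(p,q,*x))
E
```

```text
(55, -0.028, 0.118) [0.615 0.103 0.224] (array([ 0.1,  0.3, -5.1]), array([-0.0098, -0.0122,  0.001 ]))
(60, -0.027, 0.113) [0.612 0.113 0.225] (array([  0.1,   0.3, -10.1]), array([-0.0164, -0.0204,  0.0011]))
(65, -0.026, 0.11) [0.608 0.123 0.226] (array([  0.1,   0.3, -15.1]), array([-0.0223, -0.0298,  0.0011]))
(70, -0.026, 0.11) [0.605 0.133 0.23 ] (array([  0.1,   0.3, -20.1]), array([-0.0262, -0.04  ,  0.0011]))
(75, -0.026, 0.11) [0.602 0.143 0.233] (array([  0. ,   0.3, -25.1]), array([-0.0309, -0.0498,  0.0011]))
(85, -0.024, 0.11) [0.594 0.165 0.235] (array([  0. ,   0.3, -35.1]), array([-0.0442, -0.0696,  0.0011]))
(95, -0.02, 0.11) [0.586 0.19  0.234] (array([ -0. ,   0.3, -45.1]), array([-0.0617, -0.0885,  0.0012]))
```

Request:
servo_tool(rows="0 0 -2.5 -0.005 -0.006 0.001 0.004;0 0 -5 -0.01 -0.012 0.001 0.004;0 0 -7.5 -0.013 -0.016 0.001 0.004;0 0 -10 -0.016 -0.02 0.001 0.004;0 0 -12 -0.019 -0.024 0.001 0.004;0 0 -14 -0.021 -0.028 0.001 0.004;0 0 -16 -0.023 -0.032 0.001 0.004;0 0 -18 -0.025 -0.036 0.001 0.004;0 0 -20 -0.026 -0.04 0.001 0.004;0 0 -22 -0.028 -0.044 0.001 0.004;0 0 -24 -0.03 -0.048 0.001 0.004;0 0 -26 -0.032 -0.052 0.001 0.004")

```text
time: 7.13
tcp_pos: [0.6018, 0.1448, 0.2353]
ee_rot: [0.707, 0.027, 0.68, -0.195]
ft_force: [1.0, 1.4, -1.5]
gripper_width: 0.0111
```

```bash
cat > look.py <<'E'
from h import *
import sys
t=sys.argv[1]
s=r.get_state();print(s["joints"].round(3),s["ft_force"])
a=r.camera("wrist")[:260,160:480];b=r.camera("scene")
im=np.hstack([cv2.resize(a,(400,325)),cv2.resize(b[180:310,300:430],(325,325),interpolation=2)])
cv2.imwrite(f"pics/{t}.png",im)
p,q=cur()
for a in [(80,-.025,.11),(90,-.022,.11),(100,-.018,.11)]:
    x=P(*a);print(a,x[0].round(3),rel(p,q,*x))
E
python3 look.py h1
```

```text
[-0.753  0.899  0.04   1.566  1.082  1.606 -0.947] [ 0.98095568  1.43043855 -1.53713644]
(80, -0.025, 0.11) [0.598 0.154 0.234] (array([-0.1,  0.2, -4. ]), array([-0.0013, -0.0086, -0.0006]))
(90, -0.022, 0.11) [0.59  0.178 0.235] (array([ -0.1,   0.2, -14. ]), array([-0.0066, -0.0329, -0.0006]))
(100, -0.018, 0.11) [0.582 0.202 0.232] (array([ -0.1,   0.2, -24. ]), array([-0.0158, -0.057 , -0.0005]))
```

View pics/h1.png

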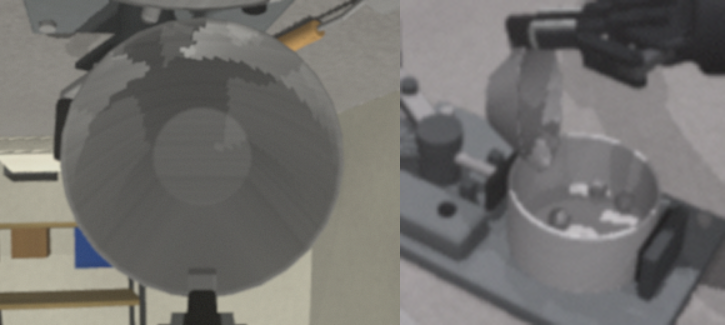

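```bash
python3 - <<'E'
from h import *
p,q=cur()
for a in [(70,-.05,.14),(45,-.09,.2),(0,-.14,.25)]:
    x=P(*a);print(a,x[0].round(3),rel(p,q,*x))
E
```

```text
(70, -0.05, 0.14) [0.612 0.11  0.26 ] (array([-0.1,  0.2,  6. ]), array([ 0.0347,  0.0302, -0.0008]))
(45, -0.09, 0.2) [0.64  0.027 0.293] (array([-0. ,  0.2, 31. ]), array([ 0.0882,  0.1068, -0.0011]))
(0, -0.14, 0.25) [ 0.668 -0.06   0.257] (array([ 0.1,  0.2, 76. ]), array([ 0.0751,  0.2044, -0.0012]))
```

Request:
servo_tool(rows="0 0 2 0.012 0.01 0 0.004;0 0 6 0.034 0.03 0 0.004;0 0 12 0.048 0.048 0 0.004;0 0 18 0.06 0.067 0 0.004;0 0 24 0.074 0.086 0 0.004;0 0 31 0.088 0.107 0 0.004;0 0 38 0.088 0.122 0 0.004;0 0 45 0.087 0.138 0 0.004;0 0 52 0.085 0.154 0 0.004;0 0 59 0.082 0.168 0 0.004;0 0 66 0.079 0.184 0 0.004;0 0 73 0.076 0.199 0 0.004")

```text
time: 8.23
tcp_pos: [0.6677, -0.0588, 0.2626]
ee_rot: [0.582, -0.4, 0.429, -0.563]
ft_force: [0.6, -0.0, -0.7]
gripper_width: 0.0111
```

```bash
python3 - <<'E'
from h import *
s=r.get_state();print(s["joints"].round(3),s["ft_force"],s["tcp_pos"])
a=r.camera("side");b=r.camera("scene")
im=np.hstack([cv2.resize(a[130:200,290:370],(400,350),interpolation=2),cv2.resize(b[220:310,330:420],(350,350),interpolation=2)])
cv2.imwrite("pics/i1.png",im)
cv2.imwrite("pics/i2.png",b)
p,q=cur()
print(rel(p,q,*downpose([.5155,-.2075,.13],56)))
E
```

```text
[ 0.229  0.637 -0.362  1.325  0.278  1.211  0.152] [ 0.55670807 -0.046109   -0.69242332] [ 0.66765098 -0.05883757  0.26257248]
(array([  1.5, -39. ,   3.2]), array([ 0.076 ,  0.135 , -0.1837]))
```

View pics/i1.png

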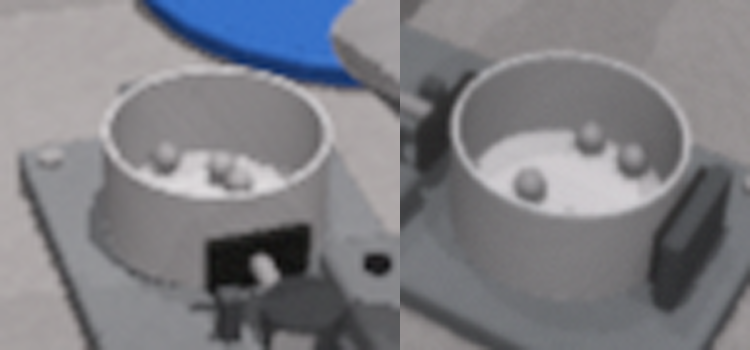

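View pics/i2.png

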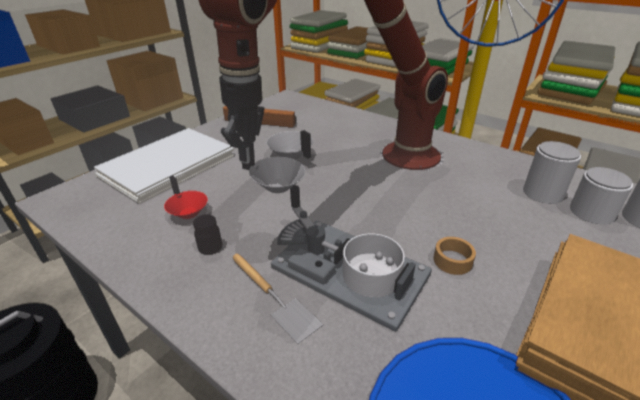

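```bash
python3 - <<'E'
from h import *
S,D=model("scene"),model("side")
for m,L in((D,[(323,161.4),(334.4,163),(337.6,165.6)]),(S,[(363.4,267.6),(378.9,255.5),(389.4,261.1)])):
    for a in L:
        x=onz(m,a,.034);print(x[:2].round(3),(x[:2]-pot).round(3),np.hypot(*(x[:2]-pot)).round(3))
# visibility of floor: project pot floor boundary hidden region
E
```

```text
[0.566 0.242] [-0.019  0.05 ] 0.053
[0.598 0.226] [0.012 0.034] 0.036
[0.604 0.211] [0.018 0.019] 0.026
[0.59  0.174] [ 0.004 -0.018] 0.018
[0.536 0.182] [-0.05 -0.01] 0.051
[0.537 0.21 ] [-0.048  0.018] 0.051
```

Projected onto the ball height (z = 0.034), the three balls seen by each camera give six different positions, all within 53 mm of the pot's axis, so all six look to be in. The wrist view showed the cup empty. I'll set it down next, on the free bench robot-side of the lever.

Request:
servo_tool(rows="0 -3 0 0.006 0 -0.015 0.004;0 -6 0.5 0.012 0 -0.03 0.004;0.2 -10 1 0.02 0 -0.049 0.004;0.5 -14 1.5 0.028 0.003 -0.068 0.004;0.7 -18 2 0.036 0.006 -0.087 0.004;0.9 -22 2.2 0.044 0.01 -0.107 0.004;1 -26 2.5 0.052 0.015 -0.127 0.004;1.2 -30 2.7 0.06 0.025 -0.145 0.004;1.3 -33 2.9 0.066 0.04 -0.16 0.004;1.4 -36 3 0.071 0.055 -0.172 0.004;1.5 -38 3.1 0.074 0.07 -0.18 0.004;1.5 -39 3.2 0.076 0.085 -0.184 0.004")

```text
time: 9.33
tcp_pos: [0.5155, -0.1932, 0.1792]
ee_rot: [-0.676, 0.201, -0.2, 0.68]
ft_force: [-0.1, -0.6, -1.5]
gripper_width: 0.0115
```

```bash
python3 - <<'E'
from h import *
s=r.get_state();print(s["joints"].round(3),s["ft_force"],s["tcp_pos"])
a=r.camera("side")
cv2.imwrite("pics/j1.png",cv2.resize(a[180:380,220:480],None,fx=3,fy=3,interpolation=2))
p,q=cur()
print(rel(p,q,*downpose([.5155,-.2075,.0475],56)))
E
```

```text
[ 0.676  0.573 -0.551  1.769  0.362  0.904  0.965] [-0.10095807 -0.56330917 -1.4618167 ] [ 0.5155077  -0.1932082   0.17918906]
(array([-0.1,  1.1, -0.5]), array([ 0.0105,  0.1285, -0.0108]))
```

View pics/j1.png

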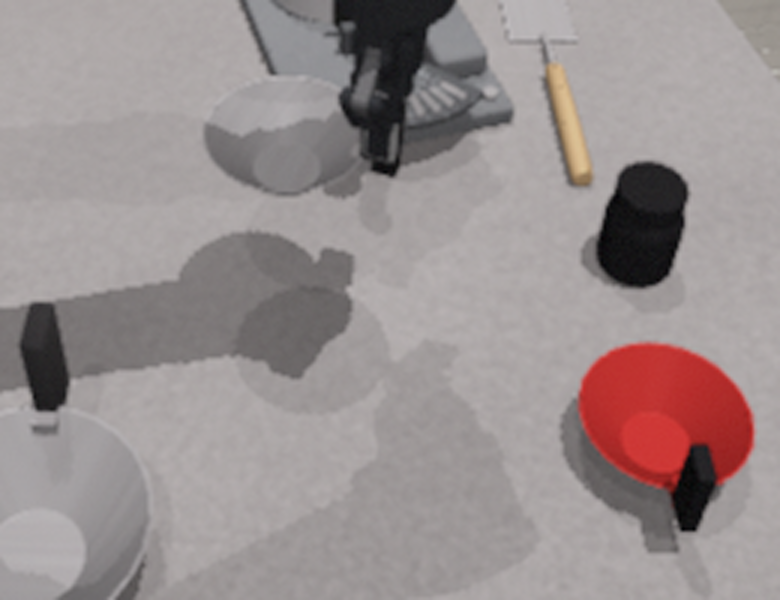

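Request:
servo_tool(rows="0 1 -0.4 0.006 0.02 -0.006 0.004;0 1 -0.4 0.01 0.045 -0.011 0.004;0 1 -0.4 0.0105 0.07 -0.011 0.004;0 1 -0.4 0.0105 0.092 -0.011 0.004;0 1 -0.4 0.0105 0.108 -0.011 0.004;0 1 -0.4 0.0105 0.118 -0.011 0.004;0 1 -0.4 0.0105 0.124 -0.011 0.004;0 1 -0.4 0.0105 0.128 -0.011 0.004;0 1 -0.4 0.0105 0.1295 -0.011 0.004;0 1 -0.4 0.0105 0.1305 -0.011 0.004;0 1 -0.4 0.0105 0.1305 -0.011 0.004")

```text
time: 10.3
tcp_pos: [0.5218, -0.2043, 0.05]
ee_rot: [-0.674, 0.203, -0.209, 0.679]
ft_force: [0.3, 0.2, -1.1]
gripper_width: 0.011
```

```bash
python3 - <<'E'
from h import *
s=r.get_state();print(s["ft_force"],s["torque"],s["tcp_pos"])
a=r.camera("side")
cv2.imwrite("pics/k1.png",cv2.resize(a[180:380,220:480],None,fx=3,fy=3,interpolation=2))
E
```

```text
[ 0.28240485  0.24087287 -1.12858851] [-0.05447291 -0.0626261  -0.0170202 ] [ 0.5217854  -0.20427093  0.05000724]
```

View pics/k1.png

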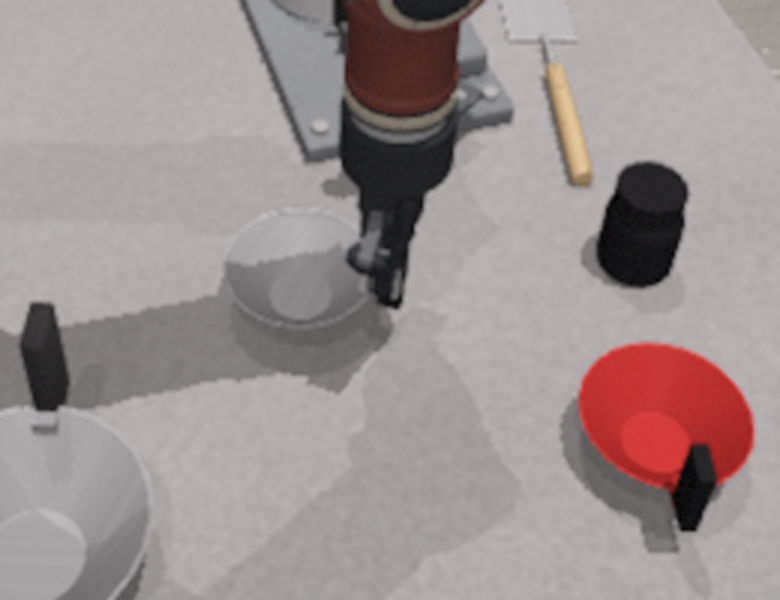

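Request:
servo_tool(rows="0 0 -0.3 0 0.001 0 0.004;0 0 -0.5 0 0.002 0 0.004;0 0 -0.5 0 0.003 0 0.004;0 0 -0.5 0 0.003 0 0.004")

```text
time: 10.68
tcp_pos: [0.5229, -0.2048, 0.0485]
ee_rot: [-0.675, 0.199, -0.213, 0.678]
ft_force: [-0.4, -1.0, 8.8]
gripper_width: 0.0113
```

Request:
servo_tool(rows="0 0 0 0 -0.001 0 0.02;0 0 0 0 -0.001 0 0.05;0 0 0 0 -0.001 0 0.085;0 0 0 0 -0.001 0 0.085;0 0 0 0 -0.001 0 0.085;0 0 0 0 -0.02 0 0.085;0 0 0 0 -0.06 0 0.085;0 0 0 0 -0.1 0 0.085;0 0 0 0 -0.14 0 0.085;0 0 0 0 -0.17 0 0.085;0 0 0 0 -0.2 0 0.085;0 0 0 0 -0.2 0 0.085")

```text
time: 11.68
tcp_pos: [0.5216, -0.2044, 0.2527]
ee_rot: [-0.675, 0.196, -0.216, 0.678]
ft_force: [0.4, -0.3, 0.0]
gripper_width: 0.085
```

```bash
python3 - <<'E'
from h import *
m=model("wrist");im=r.camera("wrist");np.save("w2.npy",m,allow_pickle=True)
cv2.imwrite("pics/l_w.png",im)
a=r.camera("side");cv2.imwrite("pics/l_d.png",cv2.resize(a[130:330,240:440],None,fx=3,fy=3,interpolation=2))
s=r.get_state();print(s["joints"].round(3),s["tcp_pos"],s["ft_force"])
E
```

```text
[ 0.72   0.5   -0.586  1.678  0.309  1.039  1.017] [ 0.51842238 -0.20430369  0.24728115] [-0.11221809 -0.04208977 -0.38335441]
```

View pics/l_w.png

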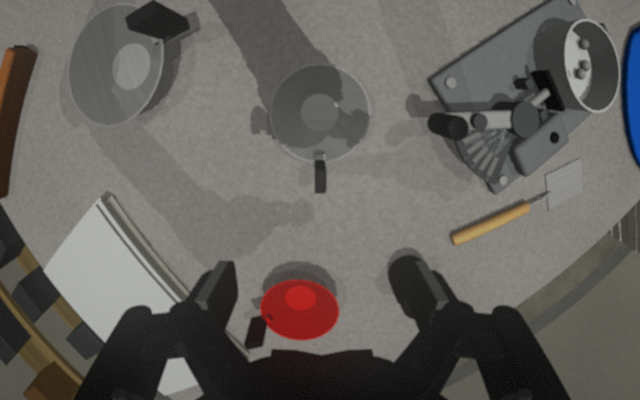

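View pics/l_d.png

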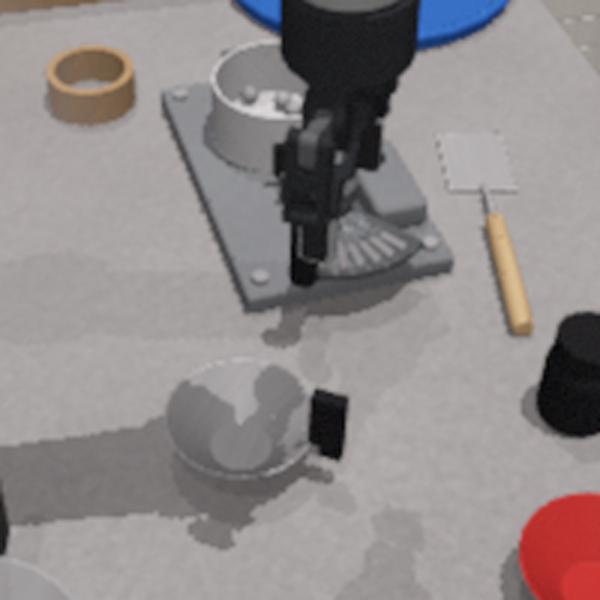

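Wrist view: the empty cup stands upright at (320,112), and three balls show in the pot at (582,60). The lever and its teeth are around (480,140). Next I'll look straight down on the clamp.

```bash
python3 - <<'E'
from h import *
p,q=cur();print(rel(p,q,*downpose([.60,-.0,.25],-5)))
E
```

```text
(array([-1. , 61.2,  0.5]), array([-0.0459, -0.0013,  0.2151]))
```

Request:
servo_tool(rows="0 5 0 -0.004 0 0.018 0.085;0 10 0 -0.008 0 0.036 0.085;0 15 0 -0.012 0 0.054 0.085;0 20 0 -0.016 0 0.072 0.085;0 25 0 -0.02 0 0.09 0.085;0 31 0 -0.024 0 0.108 0.085;0 37 0 -0.028 0 0.126 0.085;0 43 0 -0.032 0 0.144 0.085;0 49 0 -0.036 0 0.162 0.085;0 55 0 -0.04 0 0.18 0.085;-0.5 60 0.3 -0.044 0 0.2 0.085;-1 61.2 0.5 -0.046 0 0.215 0.085")

```text
time: 12.78
tcp_pos: [0.5985, 0.0021, 0.2455]
ee_rot: [-0.479, 0.524, -0.52, 0.476]
ft_force: [0.8, 0.2, -0.4]
gripper_width: 0.0847
```

Request:
servo_tool(rows="0 0 0 0 0 0 0.085;0 0 0 0 0 0 0.085")

```text
time: 12.95
tcp_pos: [0.5986, 0.0006, 0.2457]
ee_rot: [-0.48, 0.522, -0.519, 0.477]
ft_force: [0.8, -0.2, -1.3]
gripper_width: 0.0852
```

```bash
python3 - <<'E'
from h import *
m=model("wrist");im=r.camera("wrist");np.save("w3.npy",m,allow_pickle=True)
cv2.imwrite("pics/m_w.png",im);print(cur()[0],r.get_state()["joints"].round(3))
cv2.imwrite("pics/m_d.png",r.camera("side"))
E
```

```text
[ 0.59848813 -0.00100408  0.24602632] [ 0.152  0.538 -0.304  1.549  0.174  1.088 -0.281]
```

View pics/m_w.png

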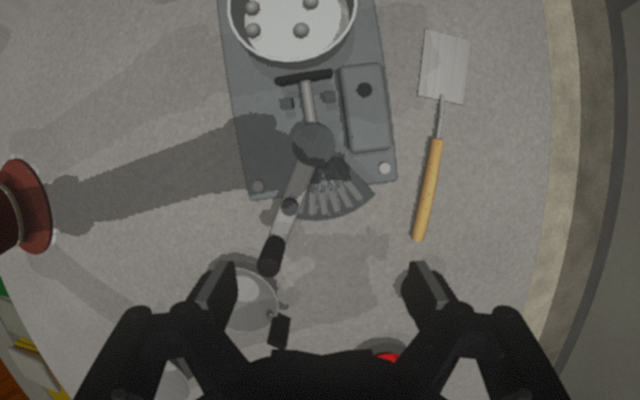

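Wrist view: the pivot cap is at (314,143), the post top at (270,270), and the teeth at (320-365,170-215). Four balls show in the visible part of the pot. I'll enlarge the teeth.

```bash
python3 - <<'E'
import cv2
a=cv2.imread("pics/m_w.png")
c=cv2.resize(a[115:225,270:385],None,fx=6.9,fy=5.4,interpolation=2)
c=cv2.resize(a[125:223,275:385],None,fx=6,fy=6,interpolation=cv2.INTER_CUBIC)
c=cv2.createCLAHE(3,(4,4)).apply(cv2.cvtColor(c,6))
cv2.imwrite("pics/n.png",c);print(c.shape)
E
```

```text
(588, 660)
```

View pics/n.png

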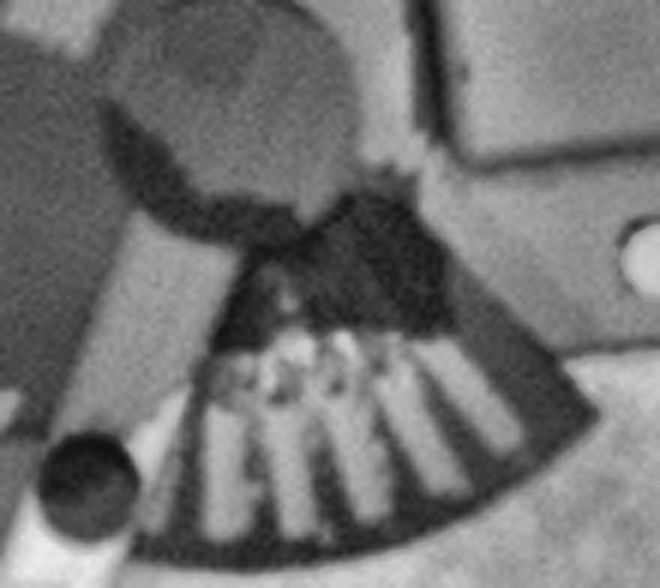

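```bash
python3 - <<'E'
from h import *
m=np.load("w3.npy",allow_pickle=True).item()
g=lambda p,z:onz(m,(p[0]/6+275,p[1]/6+125),z)[:2]
T=[((222,410),(222,535)),((283,400),(298,535)),((340,400),(375,520)),((395,370),(457,490)),((435,345),(513,445))]
A=[];b=[];
for a,c in T:
    a,c=g(a,.052),g(c,.052);d=(c-a)/np.linalg.norm(c-a);n=np.array([-d[1],d[0]]);A.append(n);b.append(n@a)
    print(a.round(4),c.round(4),np.degrees(np.arctan2(d[1],d[0])).round(1))
pv=np.linalg.lstsq(np.array(A),np.array(b),rcond=None)[0];print("pivot teeth",pv)
cap=g((230,100),.075);print("cap",cap)
post=onz(m,(270,268),.1);print("post z100 mid",post, onz(m,(271,243),.128), onz(m,(268,268),.128))
knob=g((88,487),.080);print("knob",knob)
for pvt in(cap,np.array([.5936,.044]),pv):
    azs=[]
    for a,c in T:
        mid=(g(a,.052)+g(c,.052))/2-pvt;azs.append(np.degrees(np.arctan2(mid[1],mid[0])));
    azs=np.radians(azs);r_=[np.linalg.norm(g(c,.052)-pvt).round(4) for a,c in T]
    print(pvt,azs.round(3),np.diff(azs).round(3),r_,"plate x", (azs-.14-.18*np.arange(1,6)).round(3),(azs-.14-.18*np.arange(1,6)).mean(), "tooth1",np.arctan2(*(g((160,520),.052)-pvt)[::-1]))
E
```

```text
[ 0.5843 -0.0142] [ 0.582 -0.039] -95.4
[ 0.5959 -0.0132] [ 0.5965 -0.0402] -88.7
[ 0.6065 -0.0141] [ 0.6114 -0.0384] -78.6
[ 0.6172 -0.0091] [ 0.6274 -0.0336] -67.3
[ 0.625  -0.0049] [ 0.6386 -0.0255] -56.5
pivot teeth [0.59270086 0.04693894]
cap [0.59201945 0.04609455]
post z100 mid [ 0.5344034  -0.07963595  0.1       ] [ 0.54633495 -0.0376691   0.128     ] [ 0.53931142 -0.06410181  0.128     ]
knob [ 0.56134022 -0.01840097]
[0.59201945 0.04609455] [-1.692 -1.514 -1.341 -1.149 -0.996] [0.179 0.173 0.192 0.153] [np.float64(0.0857), np.float64(0.0864), np.float64(0.0867), np.float64(0.0872), np.float64(0.0854)] plate x [-2.012 -2.014 -2.021 -2.009 -2.036] -2.0182592283173006 tooth1 -1.831255097404
[0.5936 0.044 ] [-1.718 -1.534 -1.355 -1.157 -0.998] [0.184 0.179 0.198 0.159] [np.float64(0.0838), np.float64(0.0842), np.float64(0.0843), np.float64(0.0847), np.float64(0.0828)] plate x [-2.038 -2.034 -2.035 -2.017 -2.038] -2.032610525893204 tooth1 -1.856360136976666
[0.59270086 0.04693894] [-1.7   -1.524 -1.352 -1.162 -1.01 ] [0.177 0.172 0.19  0.152] [np.float64(0.0866), np.float64(0.0872), np.float64(0.0873), np.float64(0.0877), np.float64(0.0858)] plate x [-2.02  -2.024 -2.032 -2.022 -2.05 ] -2.029475339876925 tooth1 -1.8364484787015174
```

Taking the visible tooth centres as the crests, the plate's x axis is at about -2.027 rad and the lever at about -2.02 (rest). The target is azimuth -1.257, with the handle at about (0.630,-0.069). First I'll grip the handle.

```bash
python3 - <<'E'
from h import *
p,q=cur();print(rel(p,q,*downpose([.5398,-.0642,.16],-5)))
E
```

```text
(array([ 0.3, -0.1,  0.1]), array([ 0.0672,  0.0868, -0.0525]))
```

Request:
servo_tool(rows="0 0 0 0.02 0.01 -0.015 0.085;0 0 0 0.04 0.025 -0.03 0.085;0 0 0 0.056 0.045 -0.043 0.085;0 0 0 0.067 0.065 -0.0525 0.085;0 0 0 0.067 0.075 -0.0525 0.085;0 0 0 0.067 0.075 -0.0525 0.085")

```text
time: 13.55
tcp_pos: [0.539, -0.064, 0.1707]
ee_rot: [-0.479, 0.524, -0.52, 0.475]
ft_force: [-0.7, 1.7, 0.1]
gripper_width: 0.0851
```

```bash
python3 - <<'E'
from h import *
m=model("wrist");im=r.camera("wrist");np.save("w4.npy",m,allow_pickle=True)
cv2.imwrite("pics/o_w.png",im);p,q=cur();print(p,rel(p,q,*downpose([.5398,-.0642,.081],-5)))
for P_ in [(.5398,-.064,.128),(.5398,-.064,.1),(.5398,-.064,.072),(.5928,.0455,.075)]:print(proj(m,P_))
E
```

```text
[ 0.54094871 -0.06246074  0.17224709] (array([ 0.2, -0.1, -0.1]), array([ 0.0019,  0.0912, -0.0006]))
[[324.89941448 232.87412828]]
[[324.81475083 217.9005403 ]]
[[324.74396237 206.03407432]]
[[381.66414158  64.28570886]]
```

View pics/o_w.png

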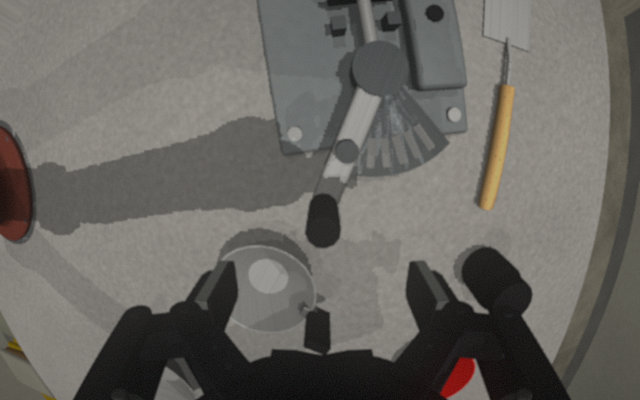

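Wrist view: the post top is at (323,232), within 2 px of my prediction. I'll descend and grip.

Request:
servo_tool(rows="0 0 0 0.001 0.03 -0.001 0.085;0 0 0 0.001 0.058 -0.001 0.085;0 0 0 0.001 0.078 -0.001 0.085;0 0 0 0.001 0.088 -0.001 0.085;0 0 0 0.001 0.09 -0.001 0.085;0 0 0 0.001 0.09 -0.001 0.03;0 0 0 0.001 0.09 -0.001 0.02;0 0 0 0.001 0.09 -0.001 0.012;0 0 0 0.001 0.09 -0.001 0.012;0 0 0 0.001 0.09 -0.001 0.012;0 0 0 0.001 0.09 -0.001 0.012")

```text
time: 14.52
tcp_pos: [0.5395, -0.0628, 0.0839]
ee_rot: [-0.478, 0.522, -0.521, 0.477]
ft_force: [-2.6, 0.8, 5.5]
gripper_width: 0.0225
```

```bash
python3 - <<'E'
from h import *
im=r.camera("wrist");cv2.imwrite("pics/p_w.png",im);s=r.get_state();print(s["tcp_pos"],s["ft_force"],s["gripper_width"])
p,q=cur()
pv=np.array([.5928,.0455]);h0=s["tcp_pos"][:2];v=h0-pv;print(np.hypot(*v),np.arctan2(v[1],v[0]))
rho=np.hypot(*v);a0=np.arctan2(v[1],v[0])
for d in np.arange(.05,.8,.05):
    a=a0+d;x=np.r_[pv+rho*np.array([np.cos(a),np.sin(a)]),p[2]];print(round(d,2),rel(p,q,x,q)[1])
E
```

```text
[ 0.53947873 -0.06280874  0.08386879] [-3.72054797 -0.1475772   5.24503748] 0.022800989985625384
0.12072257949684671 -2.028271507975934
0.05 [ 0.002  -0.      0.0057]
0.1 [ 0.0038 -0.      0.0115]
0.15 [ 0.0052 -0.0001  0.0173]
0.2 [ 0.0064 -0.0001  0.0232]
0.25 [ 0.0073 -0.0001  0.0292]
0.3 [ 0.0078 -0.0001  0.0352]
0.35 [ 0.0081 -0.0001  0.0412]
0.4 [ 0.0081 -0.0001  0.0473]
0.45 [ 0.0077 -0.0002  0.0533]
0.5 [ 0.0071 -0.0002  0.0593]
0.55 [ 0.0062 -0.0002  0.0653]
0.6 [ 0.0049 -0.0002  0.0712]
0.65 [ 0.0034 -0.0002  0.077 ]
0.7 [ 0.0016 -0.0002  0.0828]
0.75 [-0.0005 -0.0002  0.0884]
```

View pics/p_w.png

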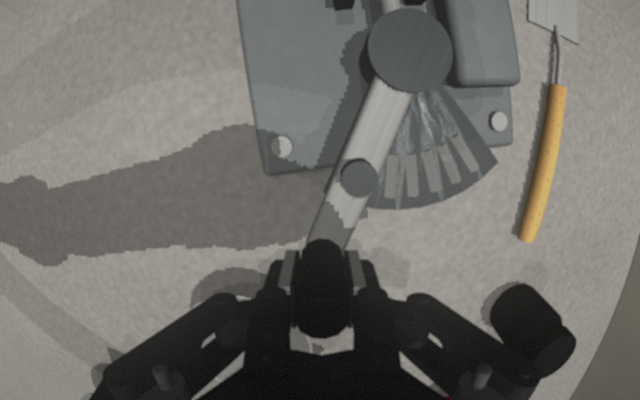

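The handle is gripped. I'll advance along the arc in stages.

Request:
servo_tool(rows="0 0 0 0.0008 0 0.0023 0.012;0 0 0 0.002 0 0.0057 0.012;0 0 0 0.0038 0 0.0115 0.012;0 0 0 0.0052 0 0.0173 0.012;0 0 0 0.0064 0 0.0232 0.012;0 0 0 0.0073 0 0.0292 0.012;0 0 0 0.0078 0 0.0352 0.012;0 0 0 0.0081 0 0.0412 0.012;0 0 0 0.0081 0 0.0473 0.012;0 0 0 0.0077 0 0.0533 0.012;0 0 0 0.0074 0 0.056 0.012;0 0 0 0.0074 0 0.056 0.012")

```text
time: 15.57
tcp_pos: [0.5894, -0.0803, 0.0836]
ee_rot: [-0.483, 0.523, -0.52, 0.472]
ft_force: [-11.9, -7.1, 12.8]
gripper_width: 0.0226
```

```bash
cat > st.py <<'E'
from h import *
s=r.get_state();p,q=cur()
pv=np.array([.5928,.0455]);v=p[:2]-pv;rho=np.hypot(*v);a0=np.arctan2(v[1],v[0])
t=np.array([-np.sin(a0),np.cos(a0)]);print(p,"rho",rho,"az",a0,"from rest",a0+2.028,"from plate",a0+2.027,"Ft",s["ft_force"][:2]@t,"Fr",s["ft_force"][:2]@v/rho,s["ft_force"][2])
for d in np.arange(.05,.4,.05):
    a=a0+d;x=np.r_[pv+.1207*np.array([np.cos(a),np.sin(a)]),.084];print(round(d,2),rel(p,q,x,q)[1])
E
python3 st.py
```

```text
[ 0.58939168 -0.08033125  0.08362529] rho 0.12587740101942657 az -1.597876108540386 from rest 0.43012389145961394 from plate 0.42912389145961405 Ft -11.74547192460668 Fr 7.38740818789275 12.847643627308635
0.05 [-0.0057 -0.0005  0.0057]
0.1 [-0.0065 -0.0006  0.0117]
0.15 [-0.0076 -0.0007  0.0176]
0.2 [-0.009  -0.0008  0.0235]
0.25 [-0.0107 -0.0009  0.0293]
0.3 [-0.0127 -0.001   0.035 ]
0.35 [-0.015  -0.0011  0.0405]
```

The measured TCP sits about 5 mm off the arc I commanded, so I'll let it settle and look at the lever against the teeth.

Request:
servo_tool(rows="0 0 0 0 0 0 0.012;0 0 0 0 0 0 0.012;0 0 0 0 0 0 0.012")

```text
time: 15.82
tcp_pos: [0.5891, -0.0803, 0.0836]
ee_rot: [-0.483, 0.523, -0.52, 0.472]
ft_force: [-11.6, -6.1, 12.3]
gripper_width: 0.0227
```

```bash
python3 st.py|head -1; python3 - <<'E'
from h import *
m=model("wrist");np.save("w5.npy",m,allow_pickle=True);im=r.camera("wrist");cv2.imwrite("pics/q_w.png",im)
cv2.imwrite("pics/q_c.png",cv2.resize(im[0:240,240:440],None,fx=3,fy=2.5,interpolation=2));cv2.imwrite("pics/q_d.png",cv2.resize(r.camera("side")[130:250,280:420],None,fx=5,fy=5,interpolation=2))
E
```

```text
[ 0.58911595 -0.08030982  0.08363841] rho 0.12586375289674934 az -1.6000706691253435 from rest 0.42792933087465657 from plate 0.4269293308746567 Ft -11.432643278748944 Fr 6.416982104388446 12.294052422288035
```

View pics/q_w.png

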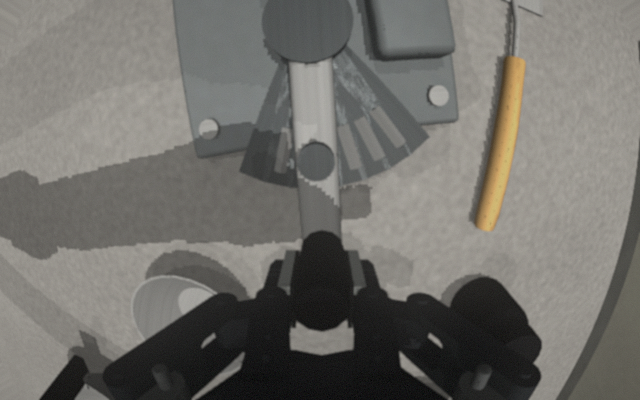

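View pics/q_d.png

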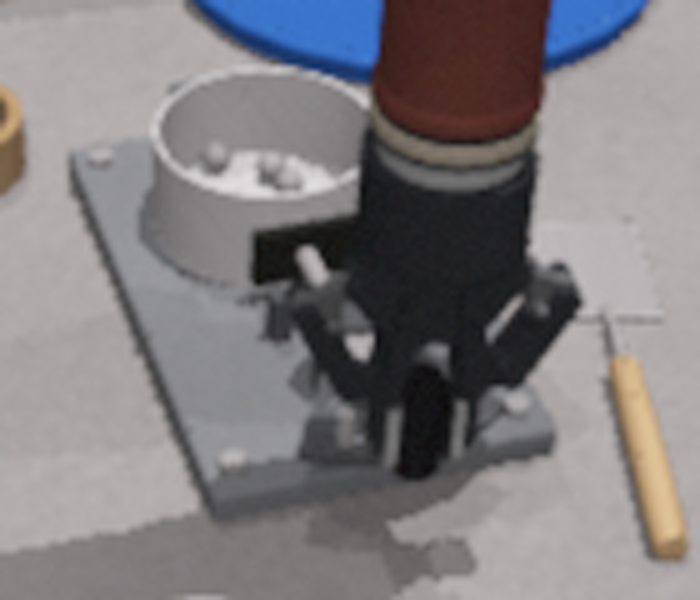

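```bash
cat > crop.py <<'E'
import cv2,sys
f,x0,x1,y0,y1,k,o=sys.argv[1],*map(int,sys.argv[2:7]),sys.argv[7]
a=cv2.imread(f)[y0:y1,x0:x1];c=cv2.resize(a,None,fx=k,fy=k,interpolation=cv2.INTER_CUBIC)
c=cv2.createCLAHE(3,(4,4)).apply(cv2.cvtColor(c,6));cv2.imwrite(o,c)
E
python3 crop.py pics/q_w.png 235 445 0 195 3 pics/q2.png
```

```text
(no output)
```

View pics/q2.png

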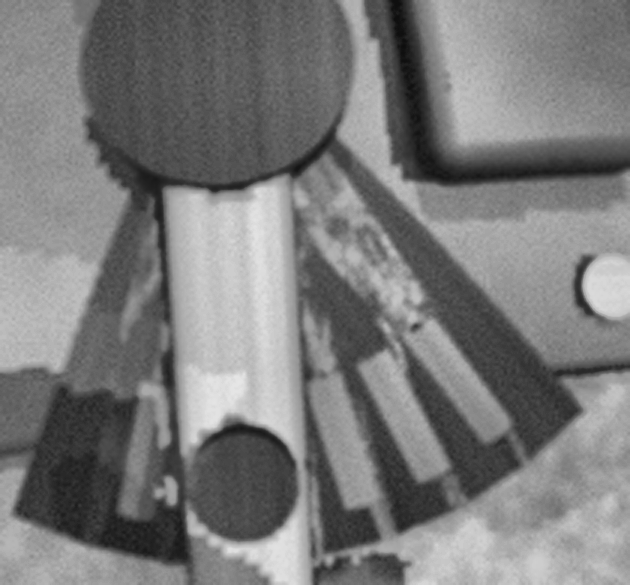

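```bash
cat > ang.py <<'E'
from h import *
def az(d): return np.arctan2(d[1],d[0])
def run(f,k,o,teeth,bar,cap=None,ztop=.072,pv=None):
    m=np.load(f,allow_pickle=True).item()
    g=lambda p,z:onz(m,(p[0]/k+o[0],p[1]/k+o[1]),z)[:2]
    L=[]
    for a,b in bar:
        a,b=g(a,ztop),g(b,ztop);L.append((a,b));print("bar line az",az(b-a).round(3),a.round(4),b.round(4))
    if cap is not None: c=g(cap,.075);print("cap",c)
    if pv is None: pv=c
    A=[];bb=[]
    for i,a,b in teeth:
        a,b=g(a,.052),g(b,.052);print("tooth",i,"line az",az(b-a).round(3),"from pivot",az((a+b)/2-pv).round(3),"-> platex",(az((a+b)/2-pv)-.14-.18*(i-1)).round(3),"r",np.linalg.norm(b-pv).round(4))
        d=(b-a)/np.linalg.norm(b-a);n=np.array([-d[1],d[0]]);A.append(n);bb.append(n@a)
    x=np.linalg.lstsq(np.array(A),np.array(bb),rcond=None)[0];print("teeth apex",x)
E
python3 - <<'E'
from ang import *
run("w5.npy",3,(235,0),[(2,(152,390),(132,515)),(4,(325,375),(362,505)),(5,(375,358),(435,475)),(6,(427,328),(497,435))],
 [((165,190),(187,560)),((293,190),(308,560)),((229,190),(247.5,560))],cap=(218,62))
E
```

```text
bar line az -1.613 [0.5816 0.0218] [ 0.579  -0.0405]
bar line az -1.612 [0.6021 0.0198] [ 0.5996 -0.0422]
bar line az -1.612 [0.5919 0.0207] [ 0.5893 -0.0414]
cap [0.59214214 0.04196433]
tooth 2 line az -1.842 from pivot -1.89 -> platex -2.21 r 0.0817
tooth 4 line az -1.367 from pivot -1.333 -> platex -2.013 r 0.0818
tooth 5 line az -1.157 from pivot -1.153 -> platex -2.013 r 0.0818
tooth 6 line az -1.038 from pivot -0.969 -> platex -2.009 r 0.0817
teeth apex [0.59128138 0.05051539]
```

In the enlarged wrist view, teeth 4, 5 and 6 are right of the lever and tooth 1 is left of it. The plate's x axis comes out at -2.015 and the bar at -1.612, so the lever is at 0.40, between crests 2 and 3. I'll go on past the third crest.

Request:
servo_tool(rows="0 0 0 -0.0003 0 0.003 0.012;0 0 0 -0.0006 0 0.006 0.012;0 0 0 -0.001 0 0.009 0.012;0 0 0 -0.0014 0 0.0122 0.012;0 0 0 -0.002 0 0.0152 0.012;0 0 0 -0.0026 0 0.0182 0.012;0 0 0 -0.0033 0 0.0212 0.012;0 0 0 -0.004 0 0.0241 0.012;0 0 0 -0.004 0 0.0241 0.012")

```text
time: 16.67
tcp_pos: [0.6138, -0.0808, 0.0837]
ee_rot: [-0.484, 0.522, -0.521, 0.471]
ft_force: [-11.9, -10.1, 13.0]
gripper_width: 0.0228
```

```bash
sed -i 's/pv=np.array(\[.5928,.0455\])/pv=np.array([.5921,.042])/; s/a0+2.027/a0+2.015/' st.py; python3 st.py|head -1; python3 - <<'E'
from h import *
m=model("wrist");np.save("w6.npy",m,allow_pickle=True);im=r.camera("wrist");cv2.imwrite("pics/r_w.png",im)
E
python3 crop.py pics/r_w.png 215 425 0 195 3 pics/r2.png
```

```text
[ 0.61382221 -0.08082147  0.08367586] rho 0.124727575836918 az -1.3957464427669395 from rest 0.6322535572330605 from plate 0.6192535572330606 Ft -13.523236014065544 Fr 7.874456973551875 13.00682312561842
```

View pics/r2.png

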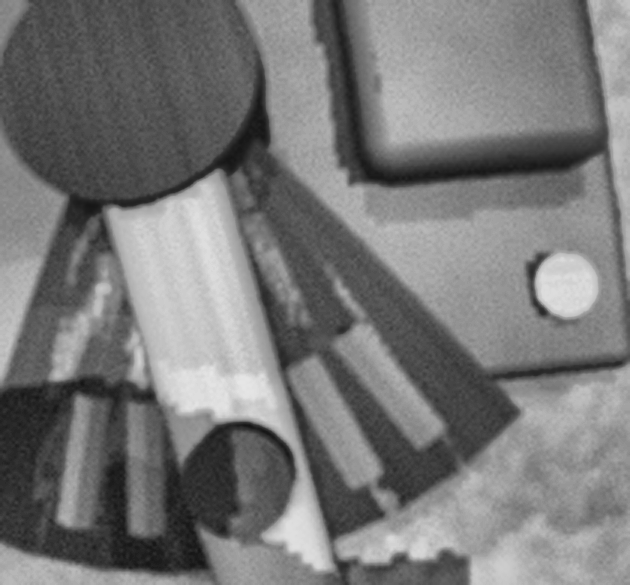

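```bash
python3 - <<'E'
from ang import *
run("w6.npy",3,(215,0),[(1,(92,395),(75,525)),(2,(141,405),(148,530)),(5,(303,365),(368,485)),(6,(350,332),(430,443))],
 [((105,210),(208,560)),((222,170),(330,560)),((163.5,190),(269,560))],cap=(132,70))
E
```

```text
bar line az -1.398 [0.5864 0.0206] [ 0.597  -0.0404]
bar line az -1.398 [0.6062 0.0246] [ 0.6178 -0.0422]
bar line az -1.399 [0.5964 0.0225] [ 0.6075 -0.0413]
cap [0.59348649 0.04324599]
tooth 1 line az -1.846 from pivot -1.884 -> platex -2.024 r 0.0832
tooth 2 line az -1.643 from pivot -1.711 -> platex -2.031 r 0.0824
tooth 5 line az -1.165 from pivot -1.175 -> platex -2.035 r 0.0833
tooth 6 line az -1.026 from pivot -0.999 -> platex -2.039 r 0.0826
teeth apex [0.5908576 0.0492188]
```

The lever is now at about 0.62 from the plate's x axis. The last step takes it over the fourth crest (0.68) to about 0.77.

Request:
servo_tool(rows="0 0 0 -0.0004 0 0.002 0.012;0 0 0 -0.0008 0 0.004 0.012;0 0 0 -0.0012 0 0.006 0.012;0 0 0 -0.0017 0 0.008 0.012;0 0 0 -0.0022 0 0.01 0.012;0 0 0 -0.0027 0 0.012 0.012;0 0 0 -0.0031 0 0.0137 0.012;0 0 0 -0.0035 0 0.015 0.012;0 0 0 -0.0035 0 0.015 0.012;0 0 0 -0.0035 0 0.015 0.012")

```text
time: 17.55
tcp_pos: [0.6282, -0.0786, 0.0836]
ee_rot: [-0.484, 0.522, -0.52, 0.471]
ft_force: [-13.4, -8.8, 14.0]
gripper_width: 0.0227
```

```bash
sed -i 's/pv=np.array(\[.5921,.042\])/pv=np.array([.5928,.0425])/; s/a0+2.015/a0+2.022/' st.py; python3 st.py|head -1; python3 - <<'E'
from h import *
m=model("wrist");np.save("w7.npy",m,allow_pickle=True);im=r.camera("wrist");cv2.imwrite("pics/s_w.png",im)
E
python3 crop.py pics/s_w.png 200 410 0 195 3 pics/s2.png
```

```text
[ 0.62822601 -0.07859456  0.08364764] rho 0.12617009916797825 az -1.2861898448811178 from rest 0.7418101551188823 from plate 0.735810155118882 Ft -15.34886514559712 Fr 4.709286593460869 13.969865353344714
```

View pics/s2.png

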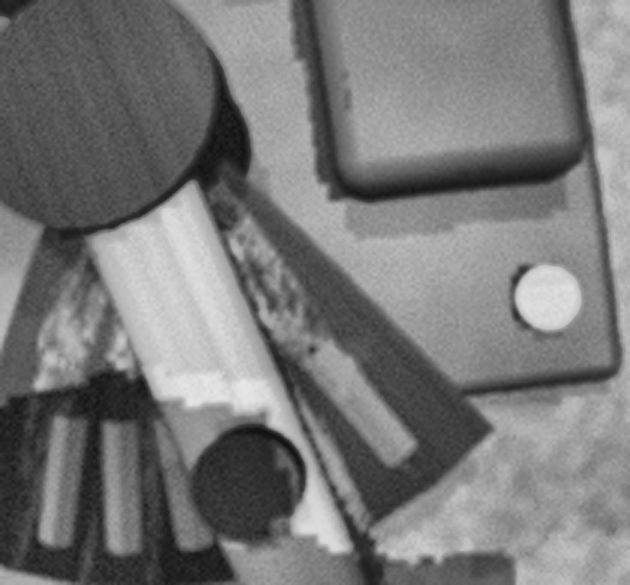

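```bash
python3 - <<'E'
from ang import *
run("w7.npy",3,(200,0),[(1,(70,420),(55,545)),(2,(118,420),(124,550)),(6,(322,345),(400,460))],
 [((88,235),(235,570)),((192,182),(352,550)),((140,208.5),(293.5,560))],cap=(80,95),pv=np.array([.5928,.0425]))
E
```

```text
bar line az -1.273 [0.5896 0.0203] [ 0.608  -0.0397]
bar line az -1.264 [0.6081 0.0265] [ 0.6284 -0.0379]
bar line az -1.269 [0.599  0.0233] [ 0.6183 -0.0388]
cap [0.59122855 0.0441455 ]
tooth 1 line az -1.859 from pivot -1.874 -> platex -2.014 r 0.0828
tooth 2 line az -1.671 from pivot -1.7 -> platex -2.02 r 0.0821
tooth 6 line az -1.068 from pivot -0.976 -> platex -2.016 r 0.0823
teeth apex [0.59354276 0.0534358 ]
```

```bash
python3 - <<'E'
import cv2
a=cv2.imread("pics/q_w.png")[95:180,330:420];b=cv2.imread("pics/p_w.png")[130:215,370:480]
c=cv2.hconcat([cv2.resize(x,(390,390),interpolation=cv2.INTER_CUBIC) for x in(a,b)])
cv2.imwrite("pics/t.png",cv2.convertScaleAbs(c,alpha=1.6))
E
```

```text
(no output)
```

View pics/t.png

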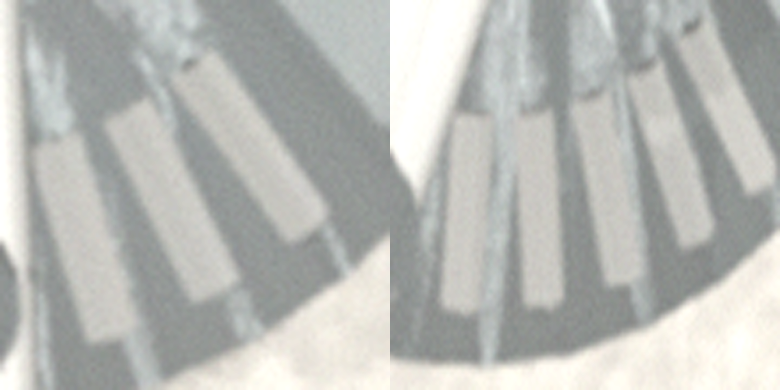

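The teeth show as plain bright bars, so I can't tell where the crest lies across each 7 mm width. That leaves up to about 0.05 rad of doubt, which the middle of the window covers. The lever is at about 0.75, so I'll nudge it 2 mm towards 0.77.

Request:
servo_tool(rows="0 0 0 -0.0003 0 0.001 0.012;0 0 0 -0.0006 0 0.002 0.012;0 0 0 -0.0006 0 0.002 0.012;0 0 0 -0.0006 0 0.002 0.012;0 0 0 -0.0006 0 0.002 0.012;0 0 0 -0.0006 0 0.002 0.012")

```text
time: 18.1
tcp_pos: [0.6309, -0.078, 0.0836]
ee_rot: [-0.484, 0.522, -0.521, 0.471]
ft_force: [-11.9, -8.2, 12.0]
gripper_width: 0.0227
```

```bash
python3 st.py|head -1; python3 - <<'E'
from h import *
m=model("wrist");np.save("w8.npy",m,allow_pickle=True);im=r.camera("wrist");cv2.imwrite("pics/u_w.png",im)
a=r.camera("side");b=r.camera("scene");cv2.imwrite("pics/u2.png",np.hstack([cv2.resize(a[120:380,200:460],(400,400)),cv2.resize(b[130:310,230:410],(400,400))]))
print(r.get_state()["joint_velocities"].round(3))
E
python3 crop.py pics/u_w.png 200 410 0 195 3 pics/u3.png
```

```text
[ 0.630899   -0.0780199   0.08363682] rho 0.1263984951932147 az -1.2646150626482777 from rest 0.7633849373517223 from plate 0.7573849373517221 Ft -13.801234623531284 Fr 4.265535909575345 11.968541728688933
[ 0.001 -0.001 -0.001  0.     0.    -0.001 -0.001]
```

View pics/u2.png

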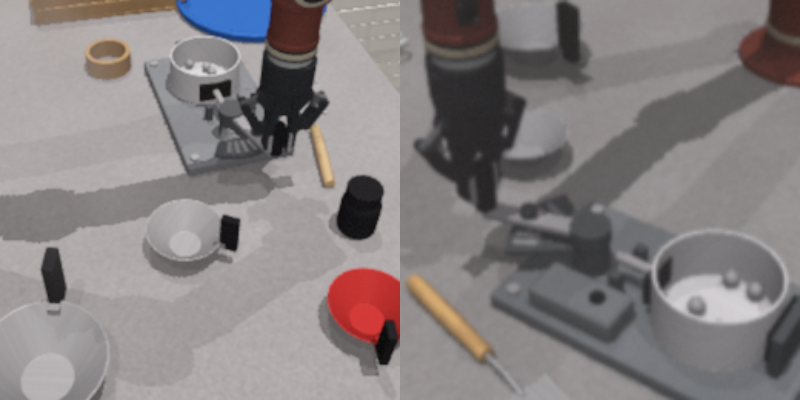

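View pics/u3.png

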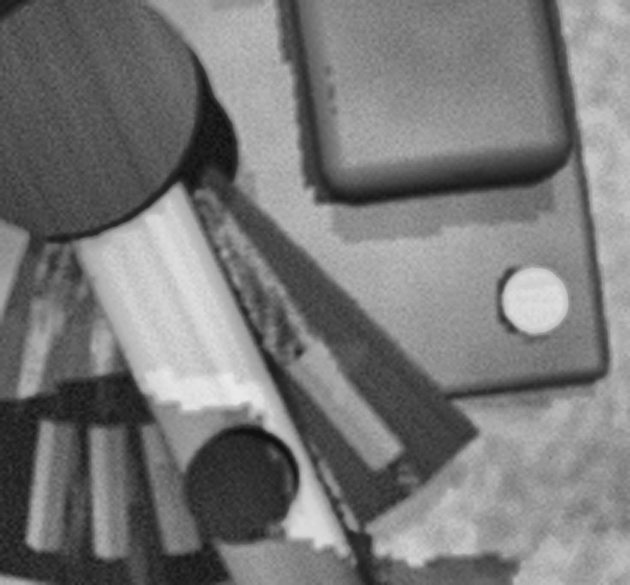

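```bash
python3 - <<'E'
from ang import *
run("w8.npy",3,(200,0),[(1,(57,425),(42,548)),(2,(107,425),(113,555)),(6,(308,350),(385,465))],
 [((75,245),(225,565)),((180,182),(352,550)),((127.5,213.5),(288.5,557.5))],cap=(68,105),pv=np.array([.5928,.0425]))
E
```

```text
bar line az -1.25 [0.59   0.0196] [ 0.6091 -0.0381]
bar line az -1.239 [0.6089 0.0274] [ 0.6312 -0.0373]
bar line az -1.245 [0.5996 0.0234] [ 0.6203 -0.0377]
cap [0.59185713 0.04340174]
tooth 1 line az -1.866 from pivot -1.876 -> platex -2.016 r 0.0825
tooth 2 line az -1.676 from pivot -1.694 -> platex -2.014 r 0.0822
tooth 6 line az -1.077 from pivot -0.977 -> platex -2.017 r 0.0824
teeth apex [0.5942476  0.05363494]
```

Request:
servo_tool(rows="0 0 0 -0.0002 0 0.0005 0.012;0 0 0 -0.0003 0 0.001 0.012;0 0 0 -0.0003 0 0.001 0.012;0 0 0 -0.0003 0 0.001 0.012")

```text
time: 18.58
tcp_pos: [0.6314, -0.0779, 0.0836]
ee_rot: [-0.484, 0.522, -0.52, 0.471]
ft_force: [-13.3, -8.8, 14.1]
gripper_width: 0.0226
```

```bash
python3 st.py|head -1
```

```text
[ 0.631392   -0.07787665  0.08364715] rho 0.1264115490532533 az -1.2605549117475565 from rest 0.7674450882524435 from plate 0.7614450882524433 Ft -15.329223878094862 Fr 4.2889661247383675 14.059581835374953
```

```bash
python3 - <<'E'
from h import *
m=np.load("w3.npy",allow_pickle=True).item()
for p in [(.566,.242),(.598,.226),(.604,.211),(.59,.174),(.536,.182),(.537,.21)]: print(p,proj(m,(*p,.034)).round())
E
```

```text
(0.566, 0.242) [[278. -21.]]
(0.598, 0.226) [[306. -13.]]
(0.604, 0.211) [[313.  -2.]]
(0.59, 0.174) [[303.  29.]]
(0.536, 0.182) [[255.  28.]]
(0.537, 0.21) [[255.   6.]]
```

The ball check agrees: the four balls in the wrist view, at (302,30), (252,28), (252,7) and (311,2), match the projected positions, and the side camera shows the other two. I'm handing in.

```bash
python3 - <<'E'
from workcell import r
print(r.job_done()); print(r.get_state()["time"])
E
```

```text
the job is handed in; nothing more can be done
None
the job is handed in; nothing more can be done
```

I poured all six balls into the ink pot, stood the empty cup upright on the bench beside the clamp, and handed in at about 18.6 s still holding the lever past the fourth click. The hand-in gives no verdict, so these are my own last checks:

- **Balls:** the side and scene cameras together give six different positions, all within 53 mm of the pot's axis. Four of them also matched the wrist view.
- **Cup:** the last side view shows it standing upright, empty and clear of the gripper.
- **Lever:** the last wrist picture put it at about 0.77 rad from the plate's x axis. I then pushed 1 mm further, to an estimated 0.775. The arm's own position reads about 0.76. The window is 0.69 to 0.85, and the arm was pressing on the handle with about 15 N.
- **Jar, tape roll and knife:** I saw no contact and no shift in the pictures, but did not measure their positions again.

**Unconfirmed:** I took the middle of each visible tooth as its crest. The pictures can't show where the crest lies across the 7 mm width. That leaves up to about 0.05 rad of doubt, still inside the window either way. The force readings jumped by 1 to 2 N between small steps and did not show the clicks clearly, so the count of four rests on the pictures. The gripper also pressed down on the lever with about 14 N, more than I expected, and I left that as it was.

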